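# Unstack heat sinks onto their boards and pile the spacer plates

## Task

Take the stack of heat sinks apart from the top down, putting each piece in its place before lifting the next. Lay each heat sink flat, fins up, on the circuit board whose grey pad is as long as it is, so that it covers the pad squarely, and pile the two black spacer plates squarely one on the other, the short one underneath, in the middle of the cork mat. Let go of everything and leave it lying still.

Things in the scene. Friction and masses are not known exactly. Their poses are not given: they have to be found in the camera images.
- short_sink_mid (a point): the short heat sink: aluminium bar 52 x 40 x 28 mm, fins along its top, flat underside. At the start it is the top piece of the stack, lying on the short spacer plate. This point: its centre, 14 mm above its underside; x along its length, y across its 40 mm width, z up.
- short_plate_mid (a point): the short spacer plate: flat black rigid plastic plate 62 x 60 x 10 mm, plain edges. At the start it lies second from the top, on the medium heat sink, its 60 mm width overhanging that sink by 10 mm on either side. This point is its centre (5 mm above its underside); own x runs along its 62 mm side, y across its 60 mm side, z up.
- medium_sink_mid (a point): the medium heat sink: aluminium bar 86 x 40 x 28 mm, fins along its top, flat underside. At the start it is the middle piece of the stack, lying on the long spacer plate under the short one. This point: its centre, 14 mm above its underside; x along its length, y across its 40 mm width, z up.
- long_plate_mid (a point): the long spacer plate: flat black rigid plastic plate 96 x 60 x 10 mm, plain edges. At the start it lies on the long heat sink, its 60 mm width overhanging that sink by 10 mm on either side, below the medium heat sink. This point is its centre (5 mm above its underside); own x runs along its 96 mm side, y across its 60 mm side, z up.
- long_sink_mid (a point): the long heat sink: aluminium bar 120 x 40 x 28 mm, fins along its top, flat underside. At the start it is the bottom piece of the stack and lies on the table. The five pieces lie loosely, nearly parallel, each centred within 5 mm on the one below; the stack is 104 mm tall. This point: its centre, 14 mm above its underside; x along its length, y across its 40 mm width, z up.
- short_board_pad (a point): the short circuit board: fixed green board 92 x 76 x 6 mm lying flat, with a bare grey pad 52 x 40 mm in its middle. From 12 mm beyond the pad's ends stand black parts 9 mm tall; beside its long sides nothing stands over 2 mm. This point: the pad's centre, on the board's top face (6 mm above the table); x along the board's length, z up.
- medium_board_pad (a point): the medium circuit board: fixed green board 126 x 76 x 6 mm lying flat, with a bare grey pad 86 x 40 mm in its middle. From 12 mm beyond the pad's ends stand black parts 9 mm tall; beside its long sides nothing stands over 2 mm. This point: the pad's centre, on the board's top face (6 mm above the table); x along the board's length, z up.
- long_board_pad (a point): the long circuit board: fixed green board 160 x 76 x 6 mm lying flat, with a bare grey pad 120 x 40 mm in its middle. From 12 mm beyond the pad's ends stand black parts 9 mm tall; beside its long sides nothing stands over 2 mm. This point: the pad's centre, on the board's top face (6 mm above the table); x along the board's length, z up.
- mat_top (a point): the cork mat: fixed flat brown cork sheet 150 x 90 x 4 mm. This point is the centre of its top face (4 mm above the table); own x runs along its length, z up.
Mind the look-alikes: they are no part of the job. What is shaped like the part that bears short_board_pad but pink is not meant.

How it is judged:
By the outcome, as a careful person would: the job done as asked, in the order asked, and still so for the second after the job is handed in, with the robot touching nothing.
It also fails if it takes over 141 s, if anything falls off the work surface, if the arm or the gripper's body presses on something with over 40 N, if the wrist force passes 120 N, or if a joint passes its speed limit or range.

## Robot

A 6-joint arm with a two-finger parallel gripper is mounted at the origin on the work surface. World frame = base frame: x ahead of the robot, y to its left, z up, the work surface at z = 0. Lengths are in m, angles in rad, forces in N, time in s.
With the tool pointing down it reaches from about 0.35 to 0.85 m from the base axis. Payload 8.1 kg.
Tool frame: the origin (TCP) lies on the centre line of the jaws, within the pads' length; the fingertips stand robot.tip_extent ahead of it and the grasp point (between the pads) lies 11 mm behind it (robot.tip_extent is the distance from the TCP to the fingertips, in m); y points along the fingers, z is the direction in which the jaws open and shut, and the axes are right-handed (so a half turn about y gives the same grasp; the last joint's range is limited). The gripper opens to 93 mm and grips with 3 to 60 N. Pads are 15 mm wide; open, the fingers measure 128 mm over their backs; the gripper's body (75 mm by 188 mm) begins 65 mm behind the grasp point.
Start: joints at [-1.248, 0.13, 1.488, -0, 1.523, -0.085], TCP at [0.238, -0.551, 0.227] pointing down, gripper open.
Joint ranges: [-2.96, 2.96], [-0.89, 2.26], [0.02, 2.5], [-1.34, 4.48], [0, 2.73], [-2.66, 2.66]. Speed limits (rad/s): [2.39, 2.39, 2.79, 3.14, 3.14, 3.14].

## Interface

Orientations are given as a rotation vector (axis times angle).
In Python, from plant import monitor, optics, robot gives the robot as it stands.
- The arm moves only by the shell command python3 -m inch 'ROWS' [OPENING] [FORCE]. ROWS is JSON, a list that holds one entry, the list of rows, each a list of 6 numbers: the shift along the tool's x, y, z in mm, then the turn, a rotation vector about the tool's x, y, z in rad. A call has 1 to 8 rows; each row shifts and turns the commanded pose from where the row before left it, along the tool's axes as they then stand; what a row does not reach is not made up. A row lasts 1/8 s, in which the tool goes at most 62.5 mm and 10.7 degrees, less where a joint would pass 70% of its speed; a pose out of reach is approached as far as the arm can. A call is refused whole if a number of a shift passes 62.5 or a number of a turn 0.188, either way. A call with a gripper value outside its range is refused whole. OPENING is the finger opening in mm, from 0 to 93, set as the call begins (- or left out, the last holds). The fingers move at their own pace and stop on an object; FORCE is the grip in N (left out, the last holds). Time passes only in rows, so rows that do not move let the fingers close. It gives the time, the measured TCP pose, the force and the opening at its end, in the units of the state.
- monitor.read_state(): the state, without advancing time (a new reading comes with each control period).
- optics.read_camera(name): name is "side" or "top" or "wrist"; returns a dict with "image" (384x512x3 uint8, blue, green, red), "fx", "fy", "cx", "cy" (pixels), "rvec" (rotation vector, rad) and "tvec" (3), from world to camera coordinates, as OpenCV has them. Camera axes: x right, y down, z forward; pixel columns grow to the right and rows downward; lengths in m; the calibration is good to about 2 mm. A picture is of the moment at which its call begins. There is no depth.
- robot.close_job(): hands the job in, once; it reports no verdict.
The state is a dict: "t": time; "q": joint angles; "dq": joint speeds; "joint_torque": joint torques, N m; "tool_pos": TCP position; "orientation": TCP orientation; "force": force on the tool from outside, world axes, zero at the start; "wrist_torque": the same for the moment, N m; "opening": finger opening in m.
Only numpy, scipy, OpenCV 4.12 (cv2) and the standard library are available. Lean on these libraries where they do the work, as an engineer would, in place of code of your own. Each camera call takes 0.05 s, during which the arm holds its last target.

## Working session

There is one attempt and no reset: what is moved stays moved. The work goes in short steps, Python scripts to look and compute and a shell command to move; the robot and the scene stay as the last step left them, time stands still between calls to the robot, and variables do not carry over. Pictures are saved under pics/ and viewed, and the job is handed in when it is done.

```bash
ls; mkdir -p pics; python3 - <<'E'
from plant import monitor, optics, robot
import cv2
s=monitor.read_state()
print({k:(v if not hasattr(v,'round') else v) for k,v in s.items()}, robot.tip_extent)
for n in ("side","top","wrist"):
    c=optics.read_camera(n)
    cv2.imwrite(f"pics/{n}0.png",c["image"])
    print(n,c["fx"],c["cx"],c["cy"],c["rvec"],c["tvec"])
E
```

```text
pics
{'t': 0.0, 'q': array([-1.24844039e+00,  1.31151895e-01,  1.48927404e+00, -4.97209284e-05,
        1.52297868e+00, -8.54217905e-02]), 'dq': array([-0.00075008, -0.00035922,  0.00038323, -0.00019395,  0.00048132,
        0.00147473]), 'joint_torque': array([-2.83526235e-03, -5.59847867e+01, -4.91760635e+01,  7.65374489e-02,
        3.55943351e-02, -1.07269350e-04]), 'tool_pos': array([ 0.23775941, -0.55028429,  0.22559584]), 'orientation': array([-0.41320278,  1.99896442, -1.99530702]), 'force': array([ 0.33548881, -0.43261342,  0.58934174]), 'wrist_torque': array([-0.00016465,  0.02700637, -0.03815439]), 'opening': 0.09297378452476424} 0.008
side 454.83648708242094 258.0737855405565 192.46226678034978 [ 2.2851162  -0.13682019  0.04992601] [-0.45584886  0.24088177  1.34246447]
top 398.25320096930665 255.02260787542983 195.4684100725413 [ 2.14421224 -2.17807968  0.1423404 ] [0.19312683 0.47670433 1.3291206 ]
wrist 296.2825252259664 255.54074364131486 190.38390534059906 [-2.40685641  1.58117563  0.24352137] [-0.59906686 -0.0352103   0.39108692]
```

View pics/top0.png

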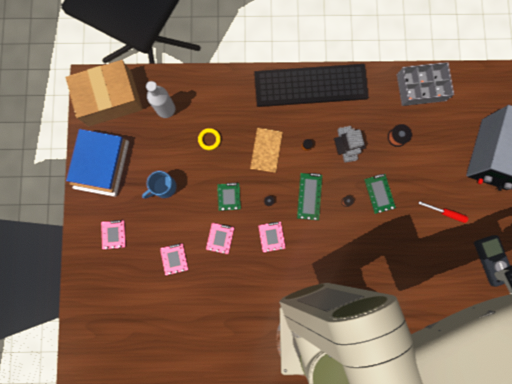

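View pics/side0.png

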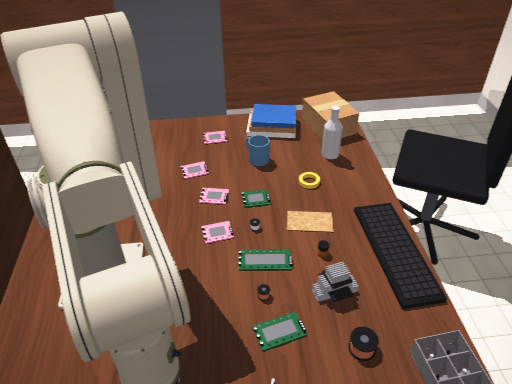

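View pics/wrist0.png

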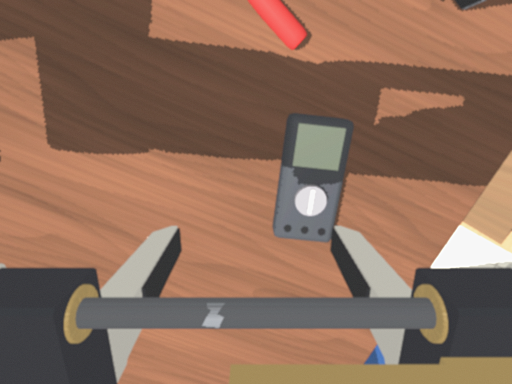

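The top view shows the stack at about (349,142), green boards at (229,196), (310,196) and (380,193), and the cork mat at (266,150). Pink look-alikes are at (113,235), (174,260), (220,238) and (271,237). I'll measure these next.

```bash
cat > h.py <<'E'
from plant import monitor, optics, robot
import cv2, numpy as np
from scipy.spatial.transform import Rotation as R
def cam(n):
    c=optics.read_camera(n); c["K"]=np.array([[c["fx"],0,c["cx"]],[0,c["fy"],c["cy"]],[0,0,1]]); c["Rm"]=cv2.Rodrigues(np.array(c["rvec"]))[0]; c["t"]=np.array(c["tvec"]);return c
def ray(c,uv,z):
    uv=np.atleast_2d(np.array(uv,float)); d=np.c_[(uv[:,0]-c["cx"])/c["fx"],(uv[:,1]-c["cy"])/c["fy"],np.ones(len(uv))]
    d=d@c["Rm"]; o=-c["Rm"].T@c["t"]
    return o+d*((z-o[2])/d[:,2])[:,None]
def proj(c,P):
    return cv2.projectPoints(np.atleast_2d(np.array(P,float)),c["Rm"],c["t"],c["K"],None)[0][:,0]
def rect(c,mask,z):
    cn=max(cv2.findContours(mask.astype(np.uint8),cv2.RETR_EXTERNAL,cv2.CHAIN_APPROX_NONE)[0],key=cv2.contourArea)[:,0]
    P=ray(c,cn,z)[:,:2]*1000
    (x,y),(w,h),a=cv2.minAreaRect(P.astype(np.float32))
    if w<h: w,h=h,w; a+=90
    a=(a+90)%180-90
    return round(x,1),round(y,1),round(w,1),round(h,1),round(a,1)
def crop(c,x0,y0,x1,y1,s,name):
    cv2.imwrite(name,cv2.resize(c["image"][y0:y1,x0:x1],None,fx=s,fy=s,interpolation=cv2.INTER_CUBIC))
E
python3 - <<'E'
from h import *
for n in ("top","side"):
    c=cam(n); hsv=cv2.cvtColor(c["image"],cv2.COLOR_BGR2HSV)
    print(n,"cam at",-c["Rm"].T@c["t"])
    g=cv2.inRange(hsv,(45,60,30),(90,255,255))
    k,l,st,ce=cv2.connectedComponentsWithStats(g)
    for i in range(1,k):
        if st[i,4]>150: print("green",ce[i].round(),st[i,4],rect(c,l==i,0.006))
    g=cv2.inRange(hsv,(10,80,150),(20,190,255))
    k,l,st,ce=cv2.connectedComponentsWithStats(cv2.morphologyEx(g,cv2.MORPH_CLOSE,np.ones((3,3))))
    for i in range(1,k):
        if st[i,4]>200: print("cork",ce[i].round(),st[i,4],rect(c,l==i,0.004))
c=cam("top");crop(c,200,100,420,240,3.6,"pics/tz.png")
c=cam("side");crop(c,225,170,385,360,3.1,"pics/sz.png")
s=monitor.read_state();print(R.from_rotvec(s["orientation"]).as_matrix().round(3))
w=cam("wrist"); M=R.from_rotvec(s["orientation"]).as_matrix()
print("cam in tool",M.T@(-w["Rm"].T@w["t"]-s["tool_pos"]), (M.T@w["Rm"].T).round(3))
E
```

```text
top cam at [0.3122284  0.19760465 1.37643467]
green [309. 196.] 537 (477.6, -2.8, 159.2, 75.4, -6.1)
green [379. 193.] 441 (484.2, -247.5, 123.8, 75.7, 14.0)
green [228. 196.] 350 (480.8, 277.1, 91.0, 75.9, 2.7)
cork [99. 88.] 2632 (887.7, 743.0, 222.0, 181.1, -73.6)
cork [266. 150.] 1094 (645.0, 144.3, 153.5, 92.3, -10.5)
side cam at [ 0.36384888 -0.90059626  1.06045906]
green [256. 199.] 253 (481.5, 272.2, 90.1, 79.2, 2.7)
green [265. 260.] 600 (479.5, -7.3, 159.2, 74.6, -7.0)
green [279. 331.] 755 (485.1, -251.2, 126.0, 77.8, 14.3)
cork [330. 105.] 797 (887.1, 856.7, 220.4, 167.5, -73.7)
cork [309. 221.] 894 (645.1, 142.1, 152.0, 90.6, -10.7)
[[-0.918 -0.     0.397]
 [-0.397  0.    -0.918]
 [-0.    -1.    -0.   ]]
cam in tool [-8.30227695e-02 -1.56938556e-01  4.57414508e-05] [[-0.     0.955  0.298]
 [ 0.    -0.298  0.955]
 [ 1.     0.    -0.   ]]
```

View pics/tz.png

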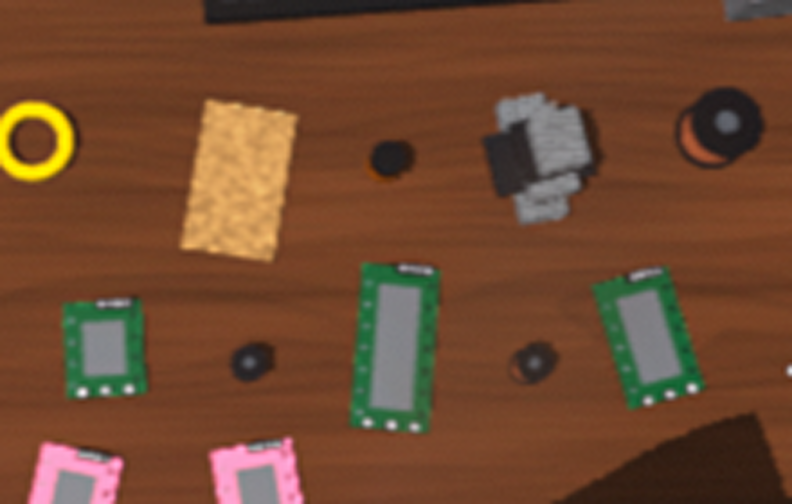

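View pics/sz.png

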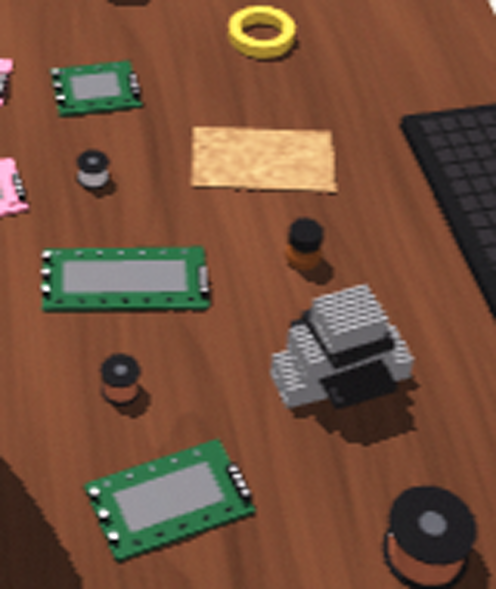

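```bash
cat >> h.py <<'E'
def go(x,y,z,a,note=""):
    """delta from measured pose in tool axes, mm & rad; a deg: tool x = -(cos a, sin a)"""
    s=monitor.read_state(); M=R.from_rotvec(s["orientation"]).as_matrix()
    d=M.T@(np.array([x,y,z])/1000-s["tool_pos"])*1000
    c=np.radians(a); T=np.array([[-np.cos(c),0,np.sin(c)],[-np.sin(c),0,-np.cos(c)],[0,-1,0]])
    w=R.from_matrix(M.T@T).as_rotvec()
    print(note,"shift mm",d.round(1),"turn",w.round(3),"| shift-after-turn",(T.T@M@d).round(1),"t",round(s["t"],2))
def where():
    s=monitor.read_state(); M=R.from_rotvec(s["orientation"]).as_matrix()
    print("tcp",(s["tool_pos"]*1000).round(1),"a",np.degrees(np.arctan2(-M[1,0],-M[0,0])).round(2),"tilt",M[2].round(4),"F",s["force"].round(1),"op",round(s["opening"]*1000,1),"t",round(s["t"],2))
E
python3 - <<'E'
from h import *
c=cam("top")
o=lambda u,v:(200+u/3.6,100+v/3.6)
P=ray(c,[o(527,113),o(580,104),o(593,163),o(537,177)],0.104)*1000
print(P.round(0),P.mean(0).round(1))
m=P.mean(0); go(m[0],m[1],215,10)
s=cam("side"); o=lambda u,v:(225+u/3.1,170+v/3.1)
print(ray(s,[o(310,294),o(368,285),o(390,333),o(333,350)],0.104).mean(0))
# spool/jar tops
print(ray(c,[(308,144),(269,200),(348,201),(401,134)],0.03).round(3))
E
```

```text
[[ 678. -118.  104.]
 [ 686. -167.  104.]
 [ 631. -176.  104.]
 [ 618. -124.  104.]] [ 653.3 -146.1  104. ]
 shift mm [-541.7   11.6 -206.7] turn [ 0.     0.233 -0.   ] | shift-after-turn [-479.3   11.6 -326.3] t 0.45
[ 0.65565237 -0.15645655  0.104     ]
[[ 0.656 -0.001  0.03 ]
 [ 0.463  0.138  0.03 ]
 [ 0.456 -0.131  0.03 ]
 [ 0.687 -0.326  0.03 ]]
```

```bash
python3 -m inch '[[[0,0,0,0,0.117,0],[0,0,0,0,0.116,0],[-40,0,-27,0,0,0],[-40,0,-27,0,0,0],[-40,0,-27,0,0,0],[-40,0,-27,0,0,0],[-40,0,-27,0,0,0],[-40,0,-27,0,0,0]]]'; python3 -m inch '[[[-40,0,-27,0,0,0],[-40,0,-27,0,0,0],[-40,0,-27,0,0,0],[-40,0,-27,0,0,0],[-40,0,-27,0,0,0],[-40,5,-27,0,0,0],[0,6,0,0,0,0]]]'; python3 - <<'E'
from h import *
w=cam("wrist"); where(); cv2.imwrite("pics/w1.png",w["image"])
E
```

```text
t: 1.5
tool_pos: [0.4472, -0.3484, 0.2269]
orientation: [-0.186, 2.129, -2.13]
force: [0.3, -0.4, -0.6]
opening: 0.093
t: 2.38
tool_pos: [0.6561, -0.1452, 0.2151]
orientation: [-0.19, 2.129, -2.127]
force: [-0.3, -0.4, -0.6]
opening: 0.0928
tcp [ 654.6 -146.7  213.8] a 10.16 tilt [ 1.8e-03 -1.0e+00 -8.0e-04] F [ 0.5 -0.5 -0. ] op 93.1 t 2.42
```

View pics/w1.png

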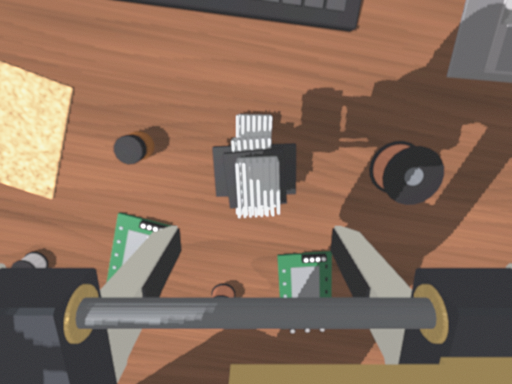

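```bash
python3 - <<'E'
from h import *
w=cam("wrist"); crop(w,205,105,305,225,5,"pics/w1z.png"); np.savez("w1.npz",image=w["image"])
E
```

```text
(no output)
```

View pics/w1z.png

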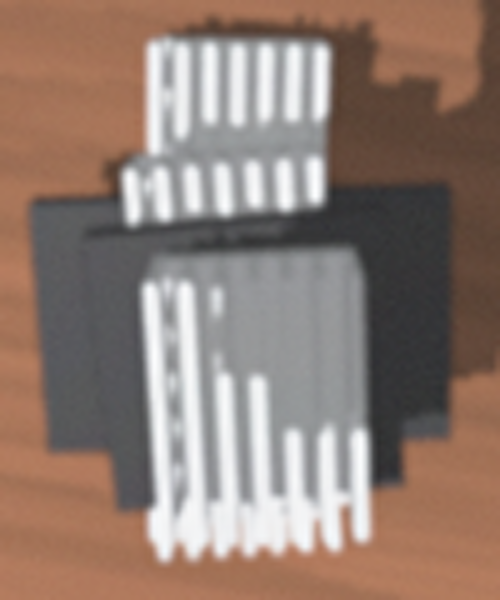

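```bash
python3 - <<'E'
from h import *
w=cam("wrist"); o=lambda u,v:(205+u/5,105+v/5)
P=ray(w,[o(142,281),o(160,560),o(372,543)],0.104)*1000
print(P.round(1)); d=P[0]-P[1]; e=P[1]-P[2]
print(np.linalg.norm(d),np.degrees(np.arctan2(d[1],d[0])),np.linalg.norm(e),np.degrees(np.arctan2(e[1],e[0])))
# model overlay: short sink at candidate
def box(x,y,a,L,W,z0,z1):
    a=np.radians(a);r=np.array([[np.cos(a),-np.sin(a)],[np.sin(a),np.cos(a)]])
    p=np.array([[L/2,W/2],[L/2,-W/2],[-L/2,-W/2],[-L/2,W/2]])@r.T+[x,y]
    return np.r_[np.c_[p,[z0]*4],np.c_[p,[z1]*4]]/1000
c=(P[0]+P[2])/2; print("c",c)
img=cv2.resize(w["image"],None,fx=5,fy=5,interpolation=cv2.INTER_CUBIC)
a=12
for (z0,z1,L,W,col) in [(76,104,52,40,(0,0,255)),(66,76,62,60,(0,255,0))]:
    q=(proj(w,box(c[0],c[1],a,L,W,z0,z1))*5).astype(int)
    for k in (0,4): cv2.polylines(img,[q[k:k+4]],True,col,1)
cv2.imwrite("pics/ov.png",img[500:1150,1000:1550])
E
```

```text
[[ 677.3 -123.   104. ]
 [ 623.4 -134.9  104. ]
 [ 634.1 -174.8  104. ]]
55.20909289339942 12.442675468649163 41.28698466570966 105.05324988798917
c [ 655.66922865 -148.8977065   104.        ]
```

View pics/ov.png

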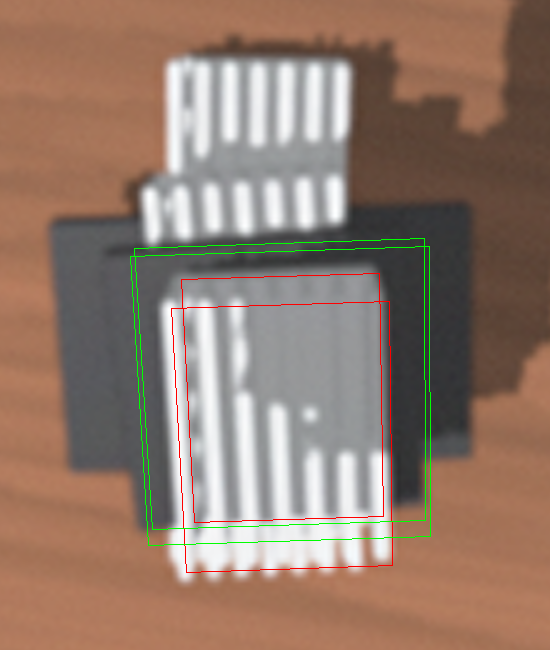

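```bash
python3 - <<'E'
from h import *
go(655.5,-148.5,88,13)
E
```

```text
shift mm [ -2.  126.9   0.3] turn [ 0.    -0.052  0.002] | shift-after-turn [ -1.8 126.9   0.4] t 2.52
```

```bash
python3 -m inch '[[[-2,0,0,0,-0.052,0],[0,40,0,0,0,0],[0,40,0,0,0,0],[0,30,0,0,0,0],[0,16,0,0,0,0],[0,0,0,0,0,0]]]' 93 25 ;python3 - <<'E'
from h import *
where();w=cam("wrist"); cv2.imwrite("pics/w2.png",w["image"])
E
```

```text
t: 3.28
tool_pos: [0.6553, -0.1485, 0.0889]
orientation: [-0.24, 2.103, -2.102]
force: [1.0, 0.4, 1.0]
opening: 0.093
tcp [ 655.3 -148.5   88.9] a 12.93 tilt [ 1.6e-03 -1.0e+00 -8.0e-04] F [1.  0.4 1. ] op 93.0 t 3.27
```

View pics/w2.png

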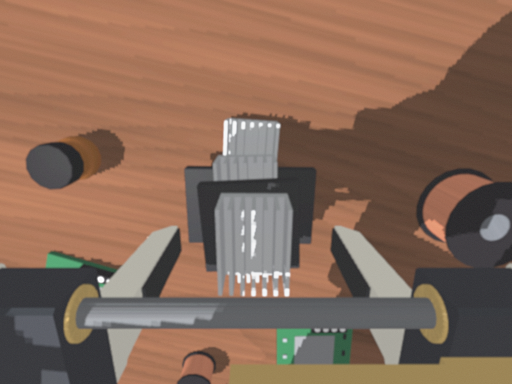

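The sink sits between the jaws, at columns 216–292 with the jaw centre at 256. I'll close on it.

```bash
python3 -m inch '[[[0,0,0,0,0,0],[0,0,0,0,0,0],[0,0,0,0,0,0],[0,0,0,0,0,0],[0,0,0,0,0,0],[0,0,0,0,0,0]]]' 36 25 ;python3 - <<'E'
from h import *
where()
E
```

```text
t: 4.08
tool_pos: [0.6562, -0.1478, 0.0896]
orientation: [-0.24, 2.102, -2.101]
force: [-0.8, 1.6, -0.0]
opening: 0.0397
tcp [ 656.2 -147.8   89.6] a 13.0 tilt [ 2.e-04 -1.e+00 -2.e-04] F [-0.8  1.6 -0. ] op 39.7 t 4.08
```

```bash
python3 -m inch '[[[0,-20,0,0,0,0],[0,-30,0,0,0,0],[0,-30,0,0,0,0],[0,-20,0,0,0,0],[0,0,0,0,0,0]]]' ;python3 - <<'E'
from h import *
where(); go(481,274.6,170,2.7);w=cam("wrist"); cv2.imwrite("pics/w3.png",w["image"])
E
```

```text
t: 4.7
tool_pos: [0.6577, -0.1483, 0.1927]
orientation: [-0.235, 2.097, -2.101]
force: [0.7, -0.3, -0.5]
opening: 0.0397
tcp [ 657.7 -148.3  192.7] a 13.0 tilt [-0.0041 -1.      0.0023] F [ 0.7 -0.3 -0.5] op 39.7 t 4.7
 shift mm [  77.1   21.3 -451.9] turn [-0.002  0.18  -0.004] | shift-after-turn [ 156.6   22.7 -430.8] t 4.7
```

View pics/w3.png

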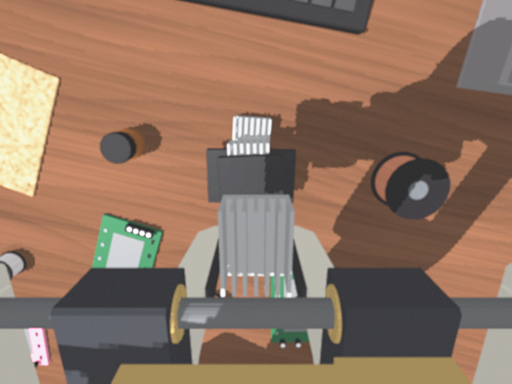

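```bash
python3 -m inch '[[[0,0,0,0,0.18,0],[17.4,0,-47.9,0,0,0],[17.4,0,-47.9,0,0,0],[17.4,0,-47.9,0,0,0],[17.4,0,-47.9,0,0,0],[17.4,0,-47.9,0,0,0],[17.4,0,-47.9,0,0,0],[17.4,0,-47.9,0,0,0]]]' ; python3 -m inch '[[[17.4,0,-47.9,0,0,0],[17.4,10,-47.9,0,0,0],[0,12,0,0,0,0],[0,0,0,0,0,0]]]'; python3 - <<'E'
from h import *
where(); go(481,274.6,170,2.7);w=cam("wrist"); cv2.imwrite("pics/w4.png",w["image"])
E
```

```text
t: 5.75
tool_pos: [0.5171, 0.1825, 0.1877]
orientation: [-0.054, 2.199, -2.2]
force: [-0.3, 0.5, -0.8]
opening: 0.0401
t: 6.25
tool_pos: [0.4782, 0.2745, 0.1649]
orientation: [-0.057, 2.197, -2.202]
force: [0.8, -0.4, -0.7]
opening: 0.0398
tcp [478.2 274.5 164.9] a 2.73 tilt [ 0.0042 -1.      0.0022] F [ 0.8 -0.4 -0.7] op 39.8 t 6.25
 shift mm [-2.8 -5.1  0. ] turn [-0.002  0.001  0.004] | shift-after-turn [-2.8 -5.1  0. ] t 6.25
```

View pics/w4.png

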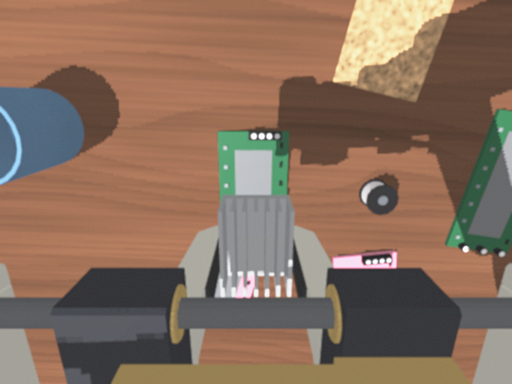

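```bash
python3 - <<'E'
from h import *
w=cam("wrist"); crop(w,205,120,305,300,4,"pics/w4z.png")
g=cv2.inRange(cv2.cvtColor(w["image"],cv2.COLOR_BGR2HSV),(45,60,30),(90,255,255)); cv2.imwrite("pics/g.png",g[100:320])
E
```

```text
(no output)
```

View pics/w4z.png

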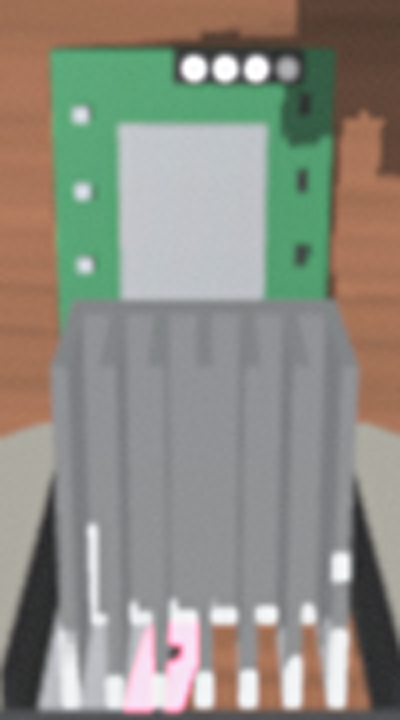

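```bash
cat >> h.py <<'E'
def loc(P):
    "world mm -> tool frame mm (x,y,z)"
    s=monitor.read_state(); M=R.from_rotvec(s["orientation"]).as_matrix()
    return (np.atleast_2d(P)-s["tool_pos"]*1000)@M
E
python3 - <<'E'
from h import *
w=cam("wrist"); o=lambda u,v:(205+u/4-.375,120+v/4-.375)
P=ray(w,[o(118,124),o(268,124),o(121,298),o(265,298)],0.006)*1000
print("pad",P.round(1)); 
for i,j in((2,0),(3,1),(1,0)):
    d=P[j]-P[i];print(np.degrees(np.arctan2(d[1],d[0])).round(2),np.linalg.norm(d).round(1))
s=monitor.read_state(); zb=s["tool_pos"][2]-.0136
B=ray(w,[o(72,302),o(337,302)],zb)*1000; T=ray(w,[o(52,366),o(357,366)],zb+.028)*1000
print("sink tool", loc(B).round(1),loc(T).round(1))
print("pad tool",loc(P).round(1))
E
```

```text
pad [[507.1 298.3   6. ]
 [509.  257.9   6. ]
 [457.8 296.2   6. ]
 [459.7 255.7   6. ]]
2.37 49.4
2.58 49.4
92.62 40.4
sink tool [[-26.5  13.6 -19.7]
 [-26.6  13.6  20.3]] [[-27.2 -14.4 -19.3]
 [-27.2 -14.4  19.9]]
pad tool [[-28.1 161.4 -22.9]
 [-28.1 161.4  17.6]
 [ 21.2 161.4 -23.1]
 [ 21.2 161.5  17.6]]
```

```bash
python3 -m inch '[[[-1.3,30,-2.6,0,0,0],[0,40,0,0,0,0],[0,35,0,0,0,0],[0,20,0,0,0,0],[0,10,0,0,0,0],[0,0,0,0,0,0]]]'; python3 - <<'E'
from h import *
where(); w=cam("wrist"); crop(w,195,120,315,300,4,"pics/w5.png")
E
```

```text
t: 7.15
tool_pos: [0.4812, 0.2779, 0.0329]
orientation: [-0.051, 2.198, -2.198]
force: [0.5, 0.8, -0.3]
opening: 0.0396
tcp [481.2 277.9  32.9] a 2.65 tilt [-0. -1. -0.] F [ 0.5  0.8 -0.3] op 39.6 t 7.15
```

View pics/w5.png

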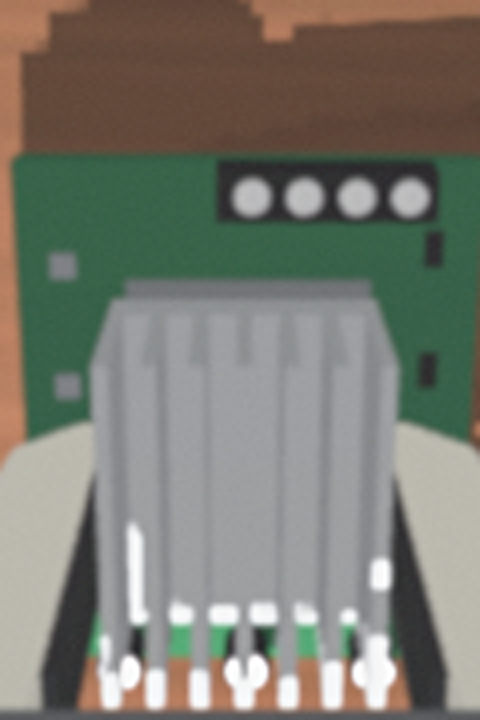

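```bash
python3 - <<'E'
from h import *
w=cam("wrist"); o=lambda u,v:(195+u/4-.375,120+v/4-.375)
P=ray(w,[o(126,280),o(372,280)],0.006)*1000
s=monitor.read_state(); zb=s["tool_pos"][2]-.0136
B=ray(w,[o(112,300),o(377,300)],zb)*1000; 
print("sink tool", loc(B).round(1)); print("pad tool",loc(P).round(1))
E
```

```text
sink tool [[-26.9  13.7 -19.5]
 [-27.   13.6  20.5]]
pad tool [[-25.6  28.1 -18.8]
 [-25.6  28.1  21.3]]
```

```bash
python3 -m inch '[[[1.2,3,0.7,0,0,0],[0,6,0,0,0,0],[0,2,0,0,0,0],[0,0,0,0,0,0]]]'; python3 - <<'E'
from h import *
where(); w=cam("wrist"); crop(w,195,120,315,300,4,"pics/w6.png")
E
```

```text
t: 7.75
tool_pos: [0.4794, 0.2772, 0.0213]
orientation: [-0.052, 2.198, -2.198]
force: [1.1, -1.1, -0.3]
opening: 0.0398
tcp [479.4 277.2  21.3] a 2.69 tilt [ 6.e-04 -1.e+00  3.e-04] F [ 1.1 -1.1 -0.3] op 39.8 t 7.75
```

View pics/w6.png

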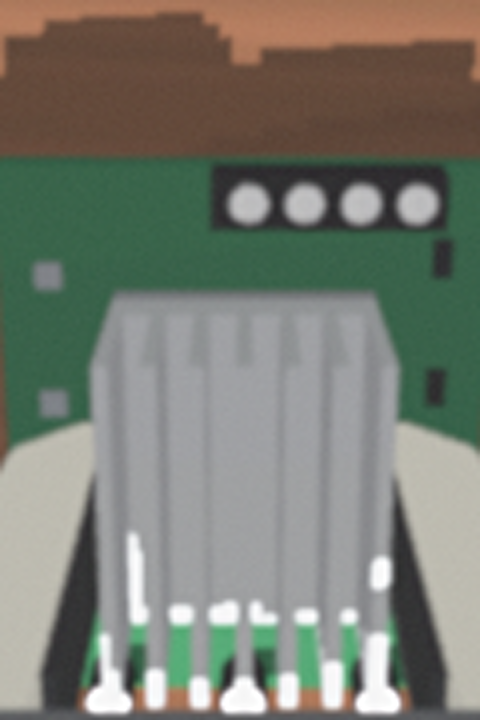

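```bash
python3 -m inch '[[[0,0.8,0,0,0,0],[0,0.7,0,0,0,0],[0,0,0,0,0,0]]]';python3 -m inch '[[[0,0.7,0,0,0,0],[0,0,0,0,0,0]]]'; python3 - <<'E'
from h import *
where(); w=cam("wrist"); crop(w,195,120,315,300,4,"pics/w7.png")
E
```

```text
t: 8.18
tool_pos: [0.4797, 0.2773, 0.0201]
orientation: [-0.052, 2.198, -2.198]
force: [0.3, 0.1, -0.7]
opening: 0.0399
t: 8.43
tool_pos: [0.4798, 0.2773, 0.0196]
orientation: [-0.051, 2.198, -2.198]
force: [0.4, 0.2, 0.9]
opening: 0.0396
tcp [479.8 277.3  19.6] a 2.68 tilt [-2.e-04 -1.e+00 -1.e-04] F [0.4 0.2 0.9] op 39.6 t 8.43
```

View pics/w7.png

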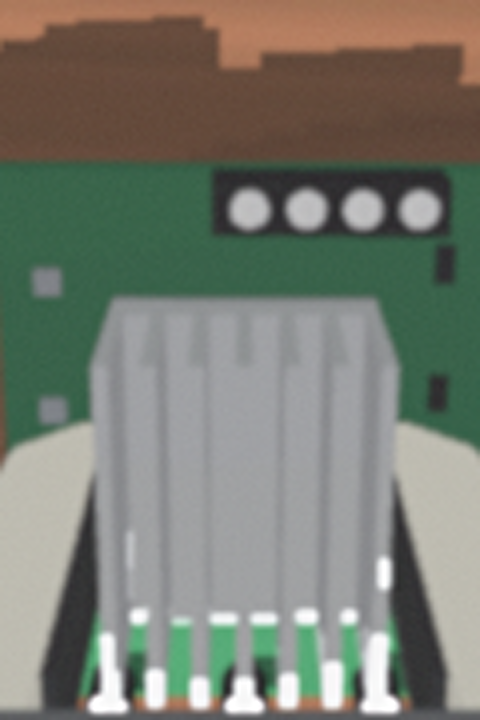

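```bash
python3 -m inch '[[[0,0.7,0,0,0,0],[0,0,0,0,0,0]]]'; python3 -m inch '[[[0,0,0,0,0,0],[0,0,0,0,0,0],[0,0,0,0,0,0],[0,0,0,0,0,0]]]' 93; python3 -m inch '[[[0,-20,0,0,0,0],[0,-40,0,0,0,0],[0,-40,0,0,0,0],[0,0,0,0,0,0]]]'; python3 - <<'E'
from h import *
where(); w=cam("wrist"); crop(w,165,100,345,300,3,"pics/w8.png"); np.save("w8.npy",w["image"])
E
```

```text
t: 8.72
tool_pos: [0.4798, 0.2773, 0.0195]
orientation: [-0.051, 2.198, -2.198]
force: [-3.2, -1.5, 7.2]
opening: 0.04
t: 9.22
tool_pos: [0.4796, 0.2773, 0.0186]
orientation: [-0.052, 2.198, -2.198]
force: [-0.8, -1.0, 1.2]
opening: 0.0756
t: 9.72
tool_pos: [0.4829, 0.2788, 0.1248]
orientation: [-0.042, 2.198, -2.19]
force: [-0.6, -0.5, 0.4]
opening: 0.0931
tcp [482.9 278.8 124.8] a 2.68 tilt [-0.0085 -1.     -0.0035] F [-0.6 -0.5  0.4] op 93.1 t 9.72
```

View pics/w8.png

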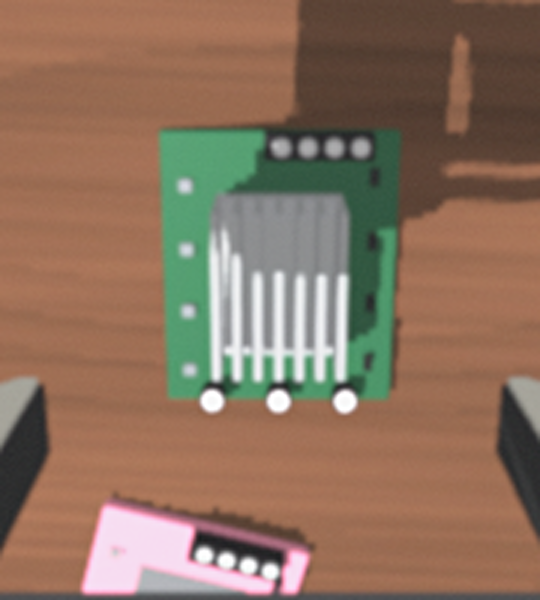

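```bash
python3 - <<'E'
from h import *
go(645,-150,180,13)
E
```

```text
shift mm [-143.6  -57.9  435.2] turn [ 0.002 -0.18  -0.005] | shift-after-turn [-63.  -57.8 453.9] t 9.78
```

```bash
python3 -m inch '[[[0,-20,0,0,-0.18,0],[-6.3,-20,45,0,0,0],[-6.3,-18,45,0,0,0],[-6.3,0,45,0,0,0],[-6.3,0,45,0,0,0],[-6.3,0,45,0,0,0],[-6.3,0,45,0,0,0],[-6.3,0,45,0,0,0]]]' ; python3 -m inch '[[[-6.3,0,45,0,0,0],[-6.3,0,45,0,0,0],[-6.3,0,45,0,0,0],[0,0,4,0,0,0],[0,0,0,0,0,0]]]'; python3 - <<'E'
from h import *
where(); w=cam("wrist"); crop(w,165,60,345,260,3,"pics/w9.png")
E
```

```text
t: 10.78
tool_pos: [0.5931, -0.0211, 0.1757]
orientation: [-0.241, 2.103, -2.102]
force: [-0.6, 0.1, -0.2]
opening: 0.093
t: 11.4
tool_pos: [0.6425, -0.1506, 0.1757]
orientation: [-0.241, 2.104, -2.101]
force: [0.2, 0.6, -0.2]
opening: 0.0931
tcp [ 642.5 -150.6  175.7] a 12.96 tilt [ 0.0016 -1.     -0.0013] F [ 0.2  0.6 -0.2] op 93.1 t 11.4
```

View pics/w9.png

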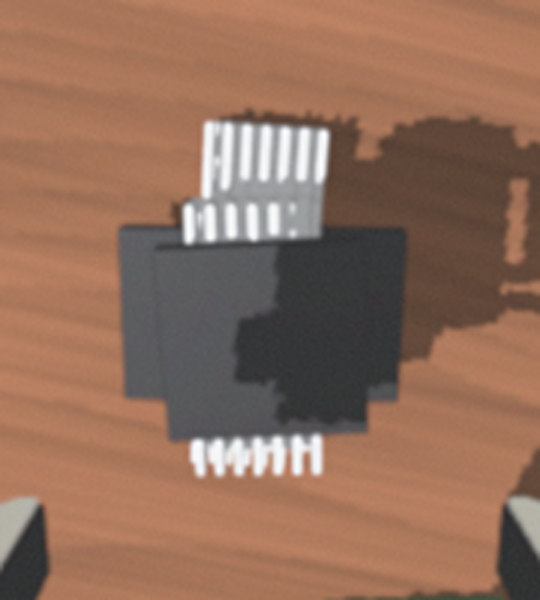

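```bash
python3 - <<'E'
from h import *
w=cam("wrist"); crop(w,215,120,300,220,7,"pics/w9z.png")
w["image"]=cv2.convertScaleAbs(w["image"],alpha=2.5); crop(w,215,120,300,220,6,"pics/w9z.png")
E
```

```text
(no output)
```

View pics/w9z.png

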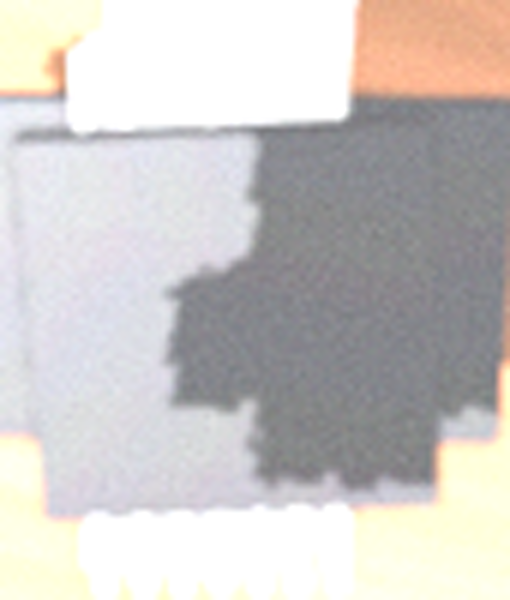

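```bash
cat >> h.py <<'E'
def ang(A,B):
    d=np.array(B)-np.array(A); return round(float(np.degrees(np.arctan2(d[1],d[0]))),2), round(float(np.linalg.norm(d[:2])),1)
E
python3 - <<'E'
from h import *
w=cam("wrist"); o=lambda u,v:(215+u/6-.42,120+v/6-.42)
P=ray(w,[o(15,138),o(45,517),o(437,502)],.076)*1000
print(P.round(1),ang(P[1],P[0]),ang(P[2],P[1]),"c",((P[0]+P[2])/2).round(1))
c=(P[0]+P[2])/2; go(c[0],c[1],76,13.5)
E
```

```text
[[ 679.9 -106.8   76. ]
 [ 623.7 -122.2   76. ]
 [ 639.8 -180.4   76. ]] (15.38, 58.3) (105.42, 60.4) c [ 659.8 -143.6   76. ]
 shift mm [-18.  100.5  -1.9] turn [ 0.001 -0.008  0.   ] | shift-after-turn [-17.9 100.5  -1.8] t 11.55
```

```bash
cat >> h.py <<'E'
def box(x,y,a,L,W,z0,z1):
    a=np.radians(a);r=np.array([[np.cos(a),-np.sin(a)],[np.sin(a),np.cos(a)]])
    p=np.array([[L/2,W/2],[L/2,-W/2],[-L/2,-W/2],[-L/2,W/2]])@r.T+[x,y]
    return np.r_[np.c_[p,[z0]*4],np.c_[p,[z1]*4]]/1000
def overlay(w,boxes,x0,y0,x1,y1,s,name,gain=1):
    img=cv2.resize(cv2.convertScaleAbs(w["image"],alpha=gain),None,fx=s,fy=s,interpolation=cv2.INTER_CUBIC)
    for i,b in enumerate(boxes):
        q=np.round((proj(w,box(*b))+.5)*s-.5).astype(int); col=[(0,0,255),(0,255,0),(255,0,0),(255,0,255)][i%4]
        for k in (0,4): cv2.polylines(img,[q[k:k+4]],True,col,1)
    cv2.imwrite(name,img[y0*s:y1*s,x0*s:x1*s])
E
python3 - <<'E'
from h import *
w=cam("wrist")
overlay(w,[(658,-144.5,15,62,60,66,76)],200,90,310,225,5,"pics/ov2.png",2)
E
```

```text
(no output)
```

View pics/ov2.png

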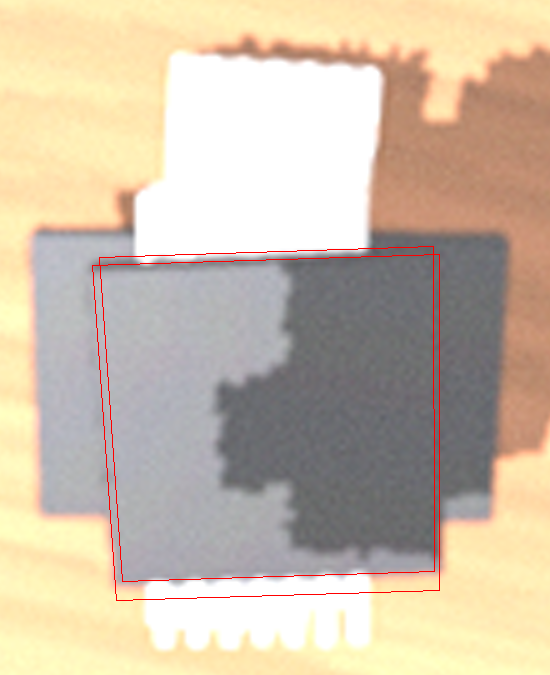

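```bash
python3 - <<'E'
from h import *
go(659.8,-144,76,15.4)
E
python3 -m inch '[[[-9,20,-1,0,-0.042,0],[-8.4,20,0,0,0,0],[0,20,0,0,0,0],[0,20,0,0,0,0],[0,15,0,0,0,0],[0,4.5,0,0,0,0],[0,0,0,0,0,0]]]'; python3 - <<'E'
from h import *
where();w=cam("wrist"); cv2.imwrite("pics/w10.png",w["image"])
E
```

```text
shift mm [-17.7 100.7  -1.5] turn [ 0.    -0.041  0.   ] | shift-after-turn [-17.7 100.7  -0.9] t 11.6
t: 12.48
tool_pos: [0.6598, -0.1458, 0.0773]
orientation: [-0.281, 2.078, -2.078]
force: [0.5, 0.2, 0.3]
opening: 0.0931
tcp [ 659.8 -145.8   77.3] a 15.39 tilt [-0. -1.  0.] F [0.5 0.2 0.3] op 93.1 t 12.47
```

View pics/w10.png

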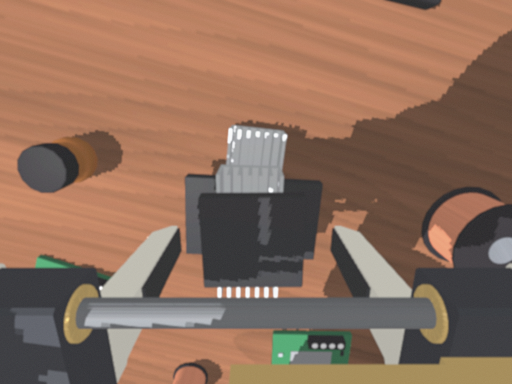

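```bash
python3 -m inch '[[[0,1.6,-1.6,0,0,0],[0,0,0,0,0,0],[0,0,0,0,0,0]]]' 75 20; python3 -m inch '[[[0,0,0,0,0,0],[0,0,0,0,0,0],[0,0,0,0,0,0],[0,0,0,0,0,0]]]' 55 20; python3 - <<'E'
from h import *
where()
for i in range(4): print(monitor.read_state()["opening"]); cam("wrist")
E
```

```text
t: 12.9
tool_pos: [0.6596, -0.1441, 0.076]
orientation: [-0.281, 2.077, -2.078]
force: [0.1, -0.1, -0.0]
opening: 0.0754
t: 13.4
tool_pos: [0.6594, -0.1442, 0.0757]
orientation: [-0.281, 2.078, -2.078]
force: [-0.1, 0.2, 0.5]
opening: 0.0615
tcp [ 659.4 -144.2   75.7] a 15.4 tilt [ 0. -1. -0.] F [-0.1  0.2  0.5] op 61.5 t 13.4
0.061478243650623904
0.0615019955339178
0.06133992786909945
0.06187507024536995
```

```bash
python3 -m inch '[[[0,-20,0,0,0,0],[0,-30,0,0,0,0],[0,-40,0,0,0,0],[0,-10,0,0,0,0],[0,0,0,0,0,0]]]'; python3 - <<'E'
from h import *
where();w=cam("wrist"); cv2.imwrite("pics/w11.png",w["image"]); go(645,143,165,79.4)
E
```

```text
t: 14.22
tool_pos: [0.66, -0.1443, 0.1768]
orientation: [-0.279, 2.076, -2.078]
force: [-0.5, 0.5, -0.8]
opening: 0.0615
tcp [ 660.  -144.3  176.8] a 15.4 tilt [-0.0019 -1.      0.0011] F [-0.5  0.5 -0.8] op 61.5 t 14.22
 shift mm [ -62.6   10.1 -280.5] turn [ 1.000e-03 -1.117e+00  0.000e+00] | shift-after-turn [-279.5   10.   -66.7] t 14.28
```

View pics/w11.png

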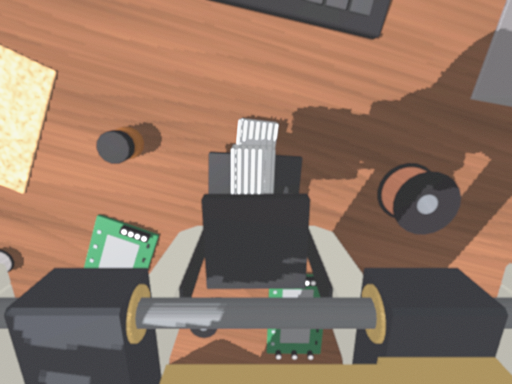

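```bash
python3 -m inch '[[[0,0,0,0,-0.186,0],[0,0,0,0,-0.186,0],[0,0,0,0,-0.186,0],[0,0,0,0,-0.186,0],[0,0,0,0,-0.186,0],[0,0,0,0,-0.186,0],[-40,0,-9.5,0,0,0],[-40,0,-9.5,0,0,0]]]'; python3 -m inch '[[[-40,0,-9.5,0,0,0],[-40,0,-9.5,0,0,0],[-40,0,-9.5,0,0,0],[-40,0,-9.5,0,0,0],[-39.5,4,-9.7,0,0,0],[0,6,0,0,0,0],[0,0,0,0,0,0]]]'; python3 - <<'E'
from h import *
where();w=cam("wrist"); cv2.imwrite("pics/w12.png",w["image"]); go(645,143,165,79.4)
E
```

```text
t: 15.28
tool_pos: [0.654, -0.0614, 0.1727]
orientation: [-1.117, 1.349, -1.344]
force: [0.8, 0.0, -0.5]
opening: 0.0617
t: 16.15
tool_pos: [0.6441, 0.1423, 0.1629]
orientation: [-1.12, 1.347, -1.344]
force: [-0.6, -0.4, -1.7]
opening: 0.0616
tcp [644.1 142.3 162.9] a 79.37 tilt [ 0.0018 -1.     -0.0038] F [-0.6 -0.4 -1.7] op 61.6 t 16.15
 shift mm [-1.2 -1.2  0.1] turn [ 0.003 -0.001  0.001] | shift-after-turn [-1.2 -1.2  0.1] t 16.2
```

View pics/w12.png

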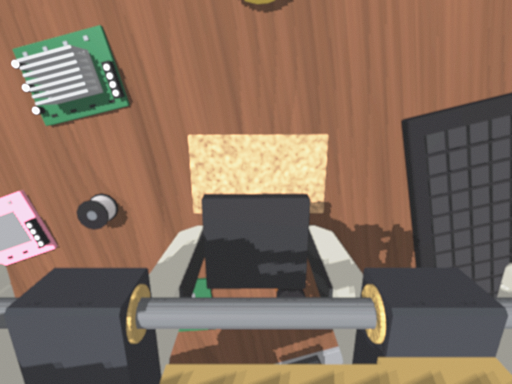

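```bash
python3 - <<'E'
from h import *
w=cam("wrist"); crop(w,180,125,335,300,3,"pics/w12z.png")
E
```

```text
(no output)
```

View pics/w12z.png

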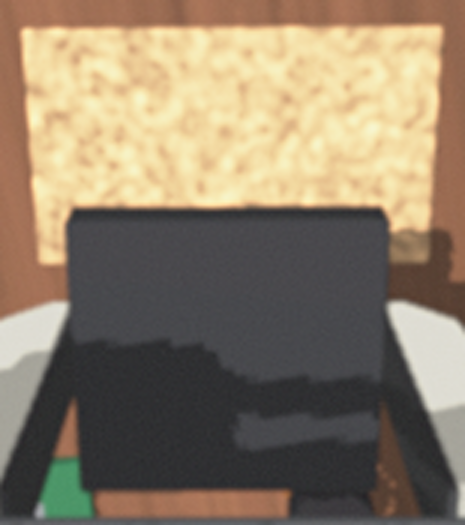

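```bash
python3 - <<'E'
from h import *
w=cam("wrist"); o=lambda u,v:(180+u/3-.33,125+v/3-.33)
P=ray(w,[o(22,28),o(442,27),o(38,263),o(430,263)],.004)*1000
print(P.round(1),ang(P[2],P[0]),ang(P[1],P[0]),P.mean(0).round(1)); print("mat tool",loc(P).round(1),loc(P).mean(0).round(1))
s=monitor.read_state(); zt=s["tool_pos"][2]+.0003
T=ray(w,[o(68,221),o(388,221),o(80,488),o(378,488)],zt)*1000
B=ray(w,[o(72,208),o(384,208)],zt-.01)*1000
print(loc(T).round(1),loc(B).round(1))
E
```

```text
[[581.8 201.    4. ]
 [727.5 173.8   4. ]
 [565.2 113.4   4. ]
 [712.8  85.6   4. ]] (79.27, 89.1) (169.44, 148.3) [646.8 143.5   4. ]
mat tool [[-46.6 161.1 -73.5]
 [-47.  161.   74.8]
 [ 42.5 161.2 -73.5]
 [ 42.3 161.1  76.7]] [ -2.2 161.1   1.1]
[[-29.8  -0.3 -30.3]
 [-29.9  -0.3  29. ]
 [ 28.   -0.3 -30.9]
 [ 27.9  -0.3  30.1]] [[-29.1   9.7 -31.3]
 [-29.2   9.7  30. ]]
```

```bash
python3 -m inch '[[[-1.5,30,0.8,0,0,0],[0,40,0,0,0,0],[0,35,0,0,0,0],[0,20,0,0,0,0],[0,8,0,0,0,0],[0,0,0,0,0,0]]]'; python3 - <<'E'
from h import *
where(); w=cam("wrist"); crop(w,130,90,390,310,3,"pics/w13.png")
E
```

```text
t: 17.05
tool_pos: [0.647, 0.144, 0.0332]
orientation: [-1.115, 1.345, -1.345]
force: [0.8, -0.9, -0.9]
opening: 0.0619
tcp [647.  144.   33.2] a 79.32 tilt [-2.e-04 -1.e+00  5.e-04] F [ 0.8 -0.9 -0.9] op 61.9 t 17.05
```

View pics/w13.png

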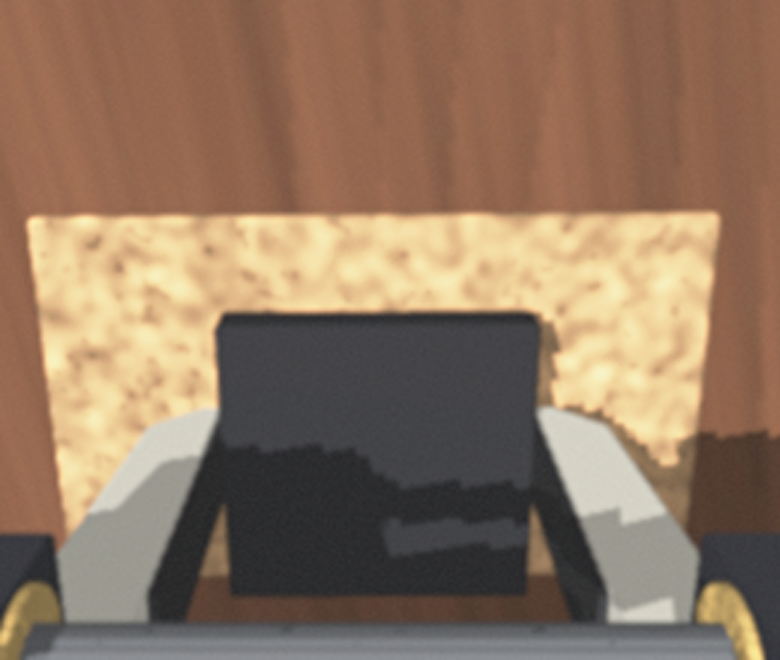

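```bash
python3 - <<'E'
from h import *
w=cam("wrist"); o=lambda u,v:(130+u/3-.33,90+v/3-.33)
P=ray(w,[o(30,216),o(718,213),o(64,540),o(375,214),o(375,575)],.004)*1000
print("mat tool",loc(P).round(1))
E
```

```text
mat tool [[-44.   30.3 -75. ]
 [-44.6  30.7  72.1]
 [ 35.2  30.3 -76. ]
 [-44.4  30.5  -1.2]
 [ 45.   30.4  -1.3]]
```

```bash
python3 -m inch '[[[0.6,6,-1,0,0,0],[0,7,0,0,0,0],[0,4,0,0,0,0],[0,0,0,0,0,0]]]'; python3 -m inch '[[[0,0.7,0,0,0,0],[0,0.7,0,0,0,0],[0,0,0,0,0,0]]]';python3 -m inch '[[[0,0.7,0,0,0,0],[0,0,0,0,0,0]]]'
```

```text
t: 17.65
tool_pos: [0.6449, 0.1438, 0.0149]
orientation: [-1.117, 1.346, -1.344]
force: [-0.7, -0.4, -1.1]
opening: 0.0616
t: 18.02
tool_pos: [0.6456, 0.1438, 0.0143]
orientation: [-1.115, 1.345, -1.345]
force: [0.3, 0.2, -1.2]
opening: 0.0616
t: 18.27
tool_pos: [0.6456, 0.1438, 0.0137]
orientation: [-1.115, 1.345, -1.345]
force: [0.7, -0.3, 0.0]
opening: 0.0619
```

```bash
python3 -m inch '[[[0,0.5,0,0,0,0],[0,0,0,0,0,0]]]';python3 -m inch '[[[0,0,0,0,0,0],[0,0,0,0,0,0],[0,0,0,0,0,0],[0,0,0,0,0,0]]]' 93;python3 -m inch '[[[0,-20,0,0,0,0],[0,-40,0,0,0,0],[0,-40,0,0,0,0],[0,-30,0,0,0,0],[0,0,0,0,0,0]]]'; python3 - <<'E'
from h import *
where(); w=cam("wrist"); crop(w,150,90,370,290,3,"pics/w14.png")
E
```

```text
t: 18.52
tool_pos: [0.6457, 0.1438, 0.0137]
orientation: [-1.115, 1.345, -1.345]
force: [-3.1, 0.2, 5.0]
opening: 0.0619
t: 19.02
tool_pos: [0.6454, 0.1438, 0.0129]
orientation: [-1.116, 1.345, -1.345]
force: [0.9, 0.7, -0.4]
opening: 0.0922
t: 19.65
tool_pos: [0.6482, 0.1442, 0.1487]
orientation: [-1.108, 1.34, -1.347]
force: [0.5, -0.8, -0.8]
opening: 0.0925
tcp [648.2 144.2 148.7] a 79.35 tilt [-0.0027 -1.      0.0078] F [ 0.5 -0.8 -0.8] op 92.5 t 19.65
```

View pics/w14.png

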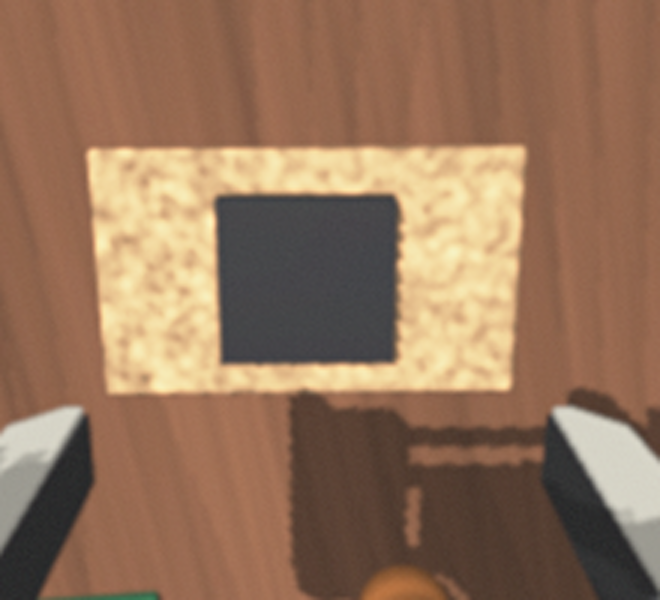

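```bash
python3 - <<'E'
from h import *
w=cam("wrist"); o=lambda u,v:(150+u/3-.33,90+v/3-.33)
P=ray(w,[o(88,149),o(525,147),o(108,393),o(511,389)],.004)*1000
B=ray(w,[o(217,194),o(397,193)],.004)*1000; T=ray(w,[o(220,363),o(396,362)],.014)*1000
print(P.mean(0),ang(P[1],P[0]),ang(P[3],P[2])); Q=np.r_[B,T]; print(Q.round(1),Q.mean(0),ang(B[1],B[0]),ang(T[1],T[0]),ang(T[0],B[0]))
E
```

```text
[643.87154377 144.78617323   4.        ] (169.59, 146.0) (169.87, 146.5)
[[618.8 178.4   4. ]
 [678.9 167.4   4. ]
 [608.4 121.9  14. ]
 [668.5 110.9  14. ]] [643.65020293 144.62848669   9.        ] (169.63, 61.1) (169.61, 61.2) (79.51, 57.5)
```

```bash
python3 - <<'E'
from h import *
go(648,-148,165,14)
E
```

```text
shift mm [286.4 -21.3  56.2] turn [-1.00e-03  1.14e+00 -1.00e-03] | shift-after-turn [ 68.4 -21.2 283.7] t 19.75
```

```bash
python3 -m inch '[[[41,-10,8,0,0,0],[41,-11,8,0,0,0],[41,0,8,0,0,0],[41,0,8,0,0,0],[41,0,8,0,0,0],[41,0,8,0,0,0],[40.4,0,8.2,0,0,0],[0,0,0,0,0.19,0]]]' ; python3 -m inch '[[[41,-10,8,0,0,0],[41,-11,8,0,0,0],[41,0,8,0,0,0],[41,0,8,0,0,0],[41,0,8,0,0,0],[41,0,8,0,0,0],[40.4,0,8.2,0,0,0],[0,0,0,0,0.188,0]]]';python3 -m inch '[[[0,0,0,0,0.19,0],[0,0,0,0,0.188,0],[0,0,0,0,0.188,0],[0,0,0,0,0.188,0],[0,0,0,0,0.188,0],[0,0,0,0,0,0]]]'; python3 - <<'E'
from h import *
where(); go(648,-148,165,14)
E
```

```text
t: 20.75
tool_pos: [0.6462, -0.1512, 0.1617]
orientation: [-1.008, 1.486, -1.482]
force: [-0.3, 0.9, -0.5]
opening: 0.0932
tcp [ 646.2 -151.2  161.7] a 68.25 tilt [ 0.0011 -1.     -0.0032] F [-0.3  0.9 -0.5] op 93.2 t 20.75
 shift mm [-3.6 -3.3  0.5] turn [0.002 0.947 0.003] | shift-after-turn [-2.5 -3.3 -2.6] t 20.75refused, turn out of range in row 8
refused, turn out of range in row 1
```

```bash
python3 -m inch '[[[0,0,0,0,0.187,0],[0,0,0,0,0.187,0],[0,0,0,0,0.187,0],[0,0,0,0,0.187,0],[0,0,0,0,0.187,0],[-2,-4,-2.6,0,0.012,0],[0,0,0,0,0,0]]]'; python3 - <<'E'
from h import *
where(); w=cam("wrist"); crop(w,165,60,345,260,3,"pics/w15.png"); overlay(w,[(650,-147,14,86,40,38,66),(650,-147,104,96,60,28,38)],185,75,330,235,4,"pics/w15o.png")
E
```

```text
t: 21.62
tool_pos: [0.6489, -0.1447, 0.1676]
orientation: [-0.267, 2.087, -2.086]
force: [0.5, -0.0, -1.1]
opening: 0.0929
tcp [ 648.9 -144.7  167.6] a 14.58 tilt [ 6.e-04 -1.e+00 -5.e-04] F [ 0.5 -0.  -1.1] op 92.9 t 21.62
```

View pics/w15.png

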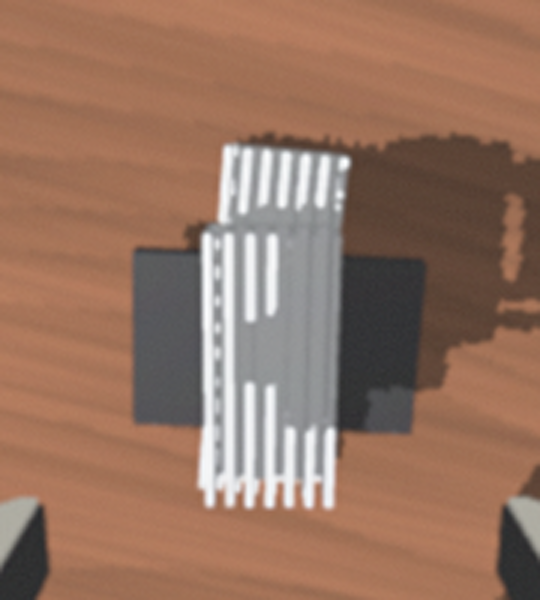

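View pics/w15o.png

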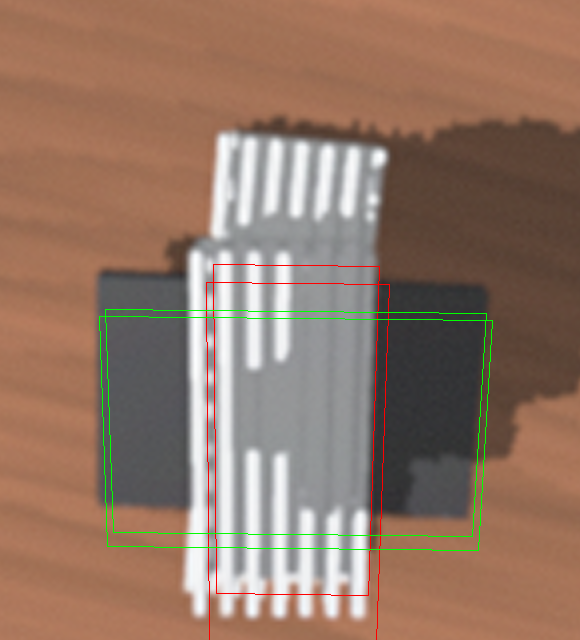

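```bash
python3 - <<'E'
from h import *
w=cam("wrist"); o=lambda u,v:(185+u/4-.375,75+v/4-.375)
P=ray(w,[o(187,250),o(193,617),o(368,620),o(378,252)],.066)*1000
print(P.round(1),ang(P[1],P[0]),ang(P[2],P[1]),ang(P[2],P[3]),P.mean(0),"c",((P[0]+P[2])/2).round(1))
Q=ray(w,[o(98,272),o(487,287),o(98,503),o(468,517)],.038)*1000
print(Q.round(1),ang(Q[1],Q[0]),ang(Q[3],Q[2]),ang(Q[2],Q[0]),ang(Q[3],Q[1]),Q.mean(0))
c=(P[0]+P[2])/2;overlay(w,[(c[0],c[1],ang(P[2],P[1])[0]-90,86,40,38,66),(Q.mean(0)[0],Q.mean(0)[1],ang(Q[3],Q[2])[0],96,60,28,38)],185,75,330,235,4,"pics/w15o2.png")
go(c[0],c[1],51.6,ang(P[2],P[1])[0]-90)
E
```

```text
[[ 692.6 -111.8   66. ]
 [ 608.4 -133.    66. ]
 [ 618.2 -173.6   66. ]
 [ 702.6 -152.    66. ]] (14.11, 86.8) (103.51, 41.7) (14.36, 87.1) [ 655.42676257 -142.58514907   66.        ] c [ 655.4 -142.7   66. ]
[[ 678.   -90.9   38. ]
 [ 698.2 -182.8   38. ]
 [ 620.2 -103.1   38. ]
 [ 640.4 -195.9   38. ]] (102.36, 94.1) (102.28, 95.0) (11.89, 59.1) (12.78, 59.2) [ 659.22954099 -143.1944568    38.        ]
 shift mm [ -6.8 116.1  -0.4] turn [0.    0.018 0.   ] | shift-after-turn [ -6.8 116.1  -0.6] t 21.73
```

View pics/w15o2.png

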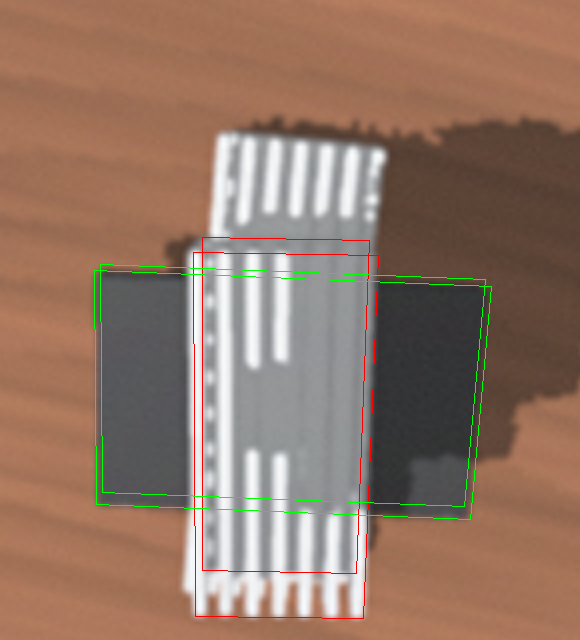

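```bash
python3 -m inch '[[[-6.8,20,-1.2,0,0.01,0],[0,40,0,0,0,0],[0,30,0,0,0,0],[0,20,0,0,0,0],[0,5.5,0,0,0,0],[0,0,0,0,0,0]]]' 93 25;  python3 - <<'E'
from h import *
where(); w=cam("wrist"); cv2.imwrite("pics/w16.png",w["image"])
E
```

```text
t: 22.48
tool_pos: [0.6556, -0.1423, 0.0528]
orientation: [-0.252, 2.093, -2.094]
force: [0.1, -1.2, -0.1]
opening: 0.093
tcp [ 655.6 -142.3   52.8] a 13.77 tilt [-4.e-04 -1.e+00  2.e-04] F [ 0.1 -1.2 -0.1] op 93.0 t 22.48
```

View pics/w16.png

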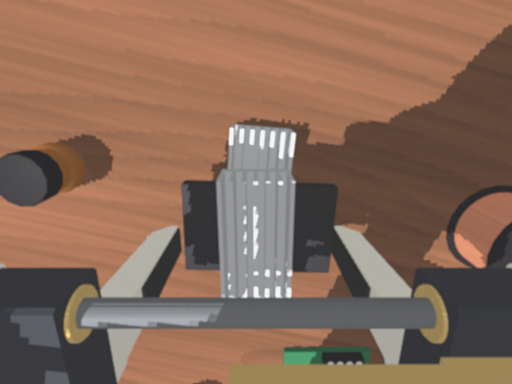

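Sink at columns 217–294 between the jaws (centre 256). I'll close, then lift.

```bash
python3 -m inch '[[[0,1,0,0,0,0],[0,0,0,0,0,0],[0,0,0,0,0,0],[0,0,0,0,0,0],[0,0,0,0,0,0],[0,0,0,0,0,0],[0,0,0,0,0,0],[0,0,0,0,0,0]]]' 36 25; python3 -m inch '[[[0,-10,0,0,0,0],[0,-30,0,0,0,0],[0,-40,0,0,0,0],[0,-40,0,0,0,0],[0,0,0,0,0,0]]]'; python3 - <<'E'
from h import *
where(); w=cam("wrist"); cv2.imwrite("pics/w17.png",w["image"]);go(485,-249,165,14.1)
E
```

```text
t: 23.52
tool_pos: [0.6553, -0.1422, 0.0515]
orientation: [-0.253, 2.094, -2.094]
force: [0.7, 0.0, -0.6]
opening: 0.0396
t: 24.15
tool_pos: [0.6581, -0.143, 0.1775]
orientation: [-0.244, 2.086, -2.094]
force: [0.4, -0.7, -1.3]
opening: 0.0396
tcp [ 658.1 -143.   177.5] a 13.77 tilt [-0.0077 -1.      0.0045] F [ 0.4 -0.7 -1.3] op 39.6 t 24.15
 shift mm [192.2   8.7  62.5] turn [-0.002 -0.006 -0.004] | shift-after-turn [192.5   9.3  61.4] t 24.2
```

View pics/w17.png

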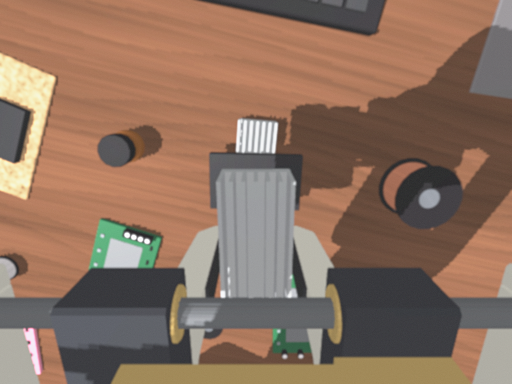

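```bash
python3 -m inch '[[[38.5,0,12.4,0,-0.006,0],[38.5,0,12.2,0,0,0],[38.5,0,12.2,0,0,0],[38.5,3,12.2,0,0,0],[38.5,6,12.2,0,0,0],[0,0,0,0,0,0],[0,0,0,0,0,0]]]'; python3 - <<'E'
from h import *
where(); w=cam("wrist"); crop(w,175,90,335,300,3,"pics/w18.png")
E
```

```text
t: 25.08
tool_pos: [0.4832, -0.2478, 0.1616]
orientation: [-0.259, 2.092, -2.09]
force: [0.4, 0.4, -1.0]
opening: 0.0398
tcp [ 483.2 -247.8  161.6] a 14.08 tilt [ 7.0e-04 -1.0e+00 -1.3e-03] F [ 0.4  0.4 -1. ] op 39.8 t 25.07
```

View pics/w18.png

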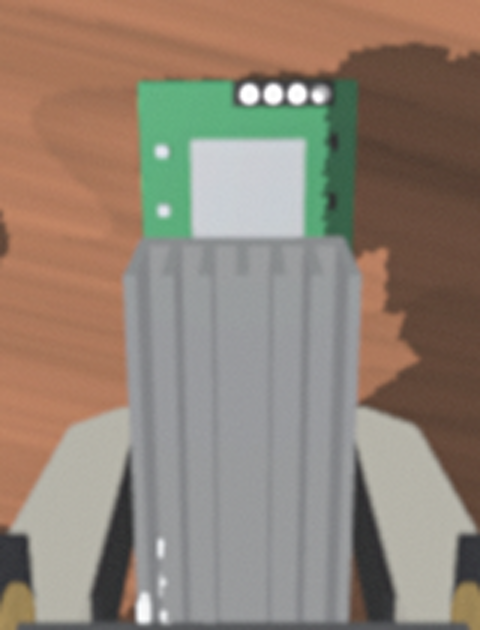

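```bash
python3 - <<'E'
from h import *
w=cam("wrist"); o=lambda u,v:(175+u/3-.33,90+v/3-.33)
P=ray(w,[o(190,140),o(305,139),o(193,236),o(304,236)],.006)*1000
s=monitor.read_state(); zb=s["tool_pos"][2]-.0135
B=ray(w,[o(143,239),o(344,239)],zb)*1000; T=ray(w,[o(124,279),o(360,278)],zb+.028)*1000
print("pad",loc(P).round(1),ang(P[2],P[0]),ang(P[3],P[1]),ang(P[1],P[0])); print(loc(B).round(1),loc(T).round(1))
E
```

```text
pad [[-44.3 156.1 -18.4]
 [-44.6 156.1  21.8]
 [-10.  156.1 -17.9]
 [-10.  156.1  22.1]] (14.93, 34.3) (14.74, 34.6) (104.64, 40.1)
[[-42.6  13.5 -19.5]
 [-42.6  13.5  20. ]] [[-42.4 -14.5 -19.6]
 [-42.5 -14.5  19.6]]
```

```bash
python3 -m inch '[[[-1.4,25,1.6,0,-0.008,0],[0,35,0,0,0,0],[0,35,0,0,0,0],[0,20,0,0,0,0],[0,12,0,0,0,0],[0,0,0,0,0,0]]]'; python3 - <<'E'
from h import *
where(); w=cam("wrist"); crop(w,175,90,335,300,3,"pics/w19.png")
E
```

```text
t: 25.92
tool_pos: [0.4851, -0.2488, 0.0348]
orientation: [-0.269, 2.087, -2.085]
force: [-0.2, -0.1, -1.1]
opening: 0.0398
tcp [ 485.1 -248.8   34.8] a 14.62 tilt [ 0.001  -1.     -0.0012] F [-0.2 -0.1 -1.1] op 39.8 t 25.93
```

View pics/w19.png

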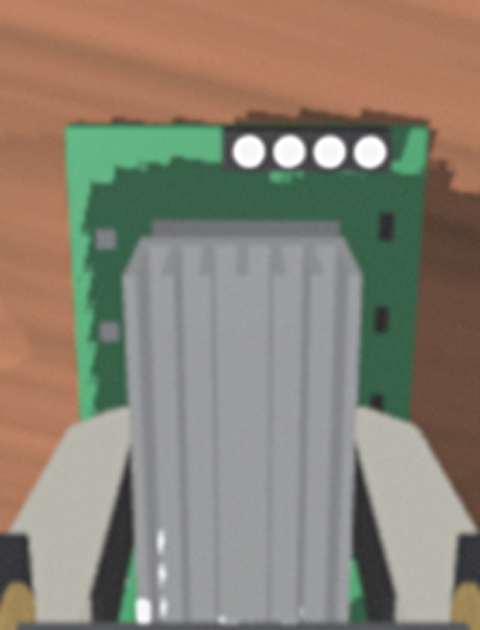

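```bash
python3 - <<'E'
from h import *
w=cam("wrist"); crop(w,205,140,305,200,8,"pics/w19z.png")
o=lambda u,v:(175+u/3-.33,90+v/3-.33)
P=ray(w,[o(151,221),o(339,221)],.006)*1000
G=ray(w,[o(66,127),o(430,126),o(82,414),o(410,414)],.006)*1000
s=monitor.read_state(); zb=s["tool_pos"][2]-.0135
B=ray(w,[o(143,238),o(344,238)],zb)*1000
print("pad",loc(P).round(1)); print(loc(B).round(1));print("brd",loc(G).round(1))
E
```

```text
pad [[-42.6  30.5 -20.1]
 [-42.6  30.5  20.2]]
[[-42.9  13.5 -19.9]
 [-42.9  13.6  19.4]]
brd [[-62.4  30.5 -37.1]
 [-62.7  30.6  38.4]
 [  2.5  30.4 -37.2]
 [  2.4  30.5  37.9]]
```

View pics/w19z.png

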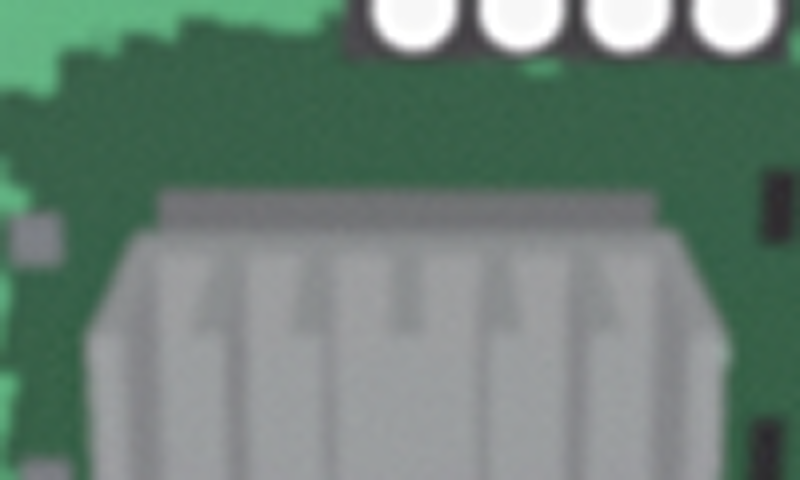

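```bash
python3 -m inch '[[[0.2,5,0.2,0,0,0],[0,5,0,0,0,0],[0,3,0,0,0,0],[0,0,0,0,0,0],[0,0.7,0,0,0,0],[0,0.7,0,0,0,0],[0,0,0,0,0,0]]]'; python3 -m inch '[[[0,0.6,0,0,0,0],[0,0,0,0,0,0]]]';python3 - <<'E'
from h import *
where(); w=cam("wrist"); crop(w,205,140,305,200,8,"pics/w20z.png")
E
```

```text
t: 26.9
tool_pos: [0.485, -0.2497, 0.0211]
orientation: [-0.267, 2.086, -2.086]
force: [-0.8, 0.1, -1.9]
opening: 0.0399
t: 27.15
tool_pos: [0.485, -0.2497, 0.0205]
orientation: [-0.267, 2.086, -2.086]
force: [0.1, 0.9, -0.7]
opening: 0.0402
tcp [ 485.  -249.7   20.5] a 14.57 tilt [ 0.e+00 -1.e+00 -1.e-04] F [ 0.1  0.9 -0.7] op 40.2 t 27.15
```

View pics/w20z.png

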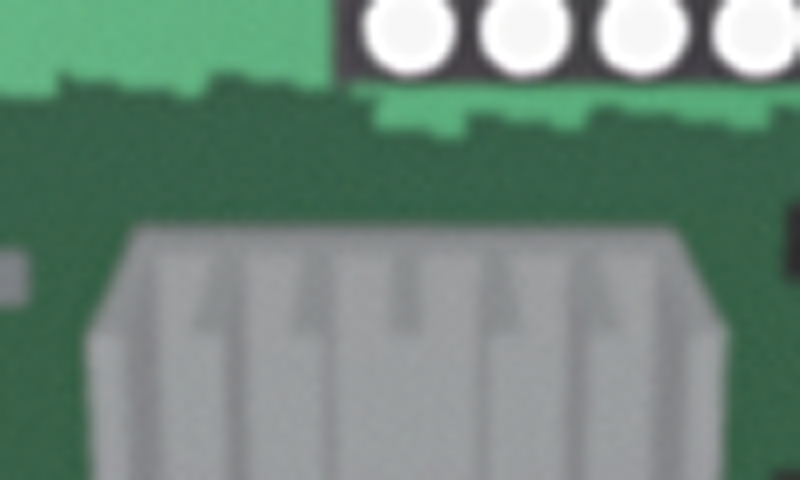

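```bash
python3 -m inch '[[[0,0.6,0,0,0,0],[0,0.5,0,0,0,0],[0,0,0,0,0,0]]]'; python3 -m inch '[[[0,0.5,0,0,0,0],[0,0,0,0,0,0]]]';python3 - <<'E'
from h import *
where(); w=cam("wrist"); crop(w,205,140,305,200,8,"pics/w21z.png")
E
```

```text
t: 27.58
tool_pos: [0.485, -0.2497, 0.0195]
orientation: [-0.267, 2.086, -2.086]
force: [-0.7, -0.3, -1.2]
opening: 0.0403
t: 27.82
tool_pos: [0.4851, -0.2497, 0.0194]
orientation: [-0.267, 2.086, -2.086]
force: [-3.9, 1.7, 5.4]
opening: 0.0396
tcp [ 485.1 -249.7   19.4] a 14.57 tilt [ 1.e-04 -1.e+00 -0.e+00] F [-3.9  1.7  5.4] op 39.6 t 27.82
```

View pics/w21z.png

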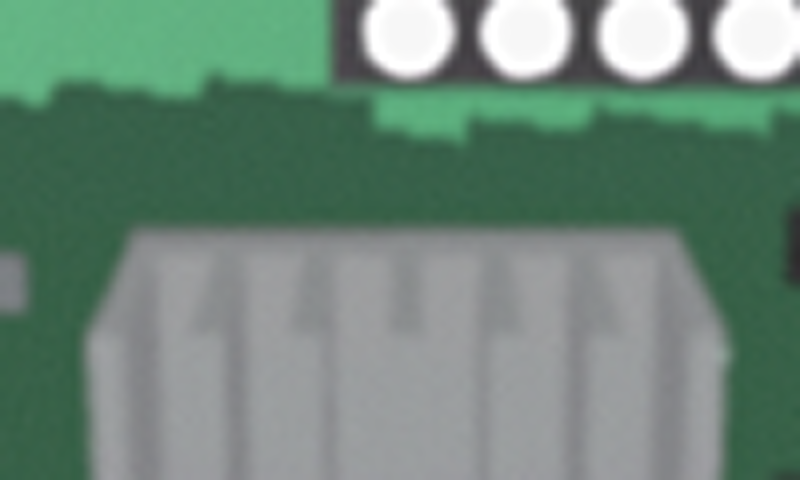

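Contact, and the pad is covered. I'll release and go back for the long plate, with the jaw turned about 90° because its 96 mm side lies across the sink.

```bash
python3 -m inch '[[[0,0,0,0,0,0],[0,0,0,0,0,0],[0,0,0,0,0,0],[0,0,0,0,0,0]]]' 93;python3 -m inch '[[[0,-20,0,0,0,0],[0,-40,0,0,0,0],[0,-40,0,0,0,0],[0,-40,0,0,0,0],[0,0,0,0,0,0]]]'; python3 - <<'E'
from h import *
where(); w=cam("wrist"); crop(w,150,90,370,290,3,"pics/w22.png"); go(659,-146,145,102.3)
E
```

```text
t: 28.38
tool_pos: [0.485, -0.2497, 0.0189]
orientation: [-0.267, 2.086, -2.086]
force: [-0.9, -0.1, -0.6]
opening: 0.0753
t: 29.0
tool_pos: [0.4873, -0.2512, 0.1634]
orientation: [-0.26, 2.078, -2.088]
force: [0.2, -0.3, -0.1]
opening: 0.0925
tcp [ 487.3 -251.2  163.4] a 14.57 tilt [-0.0052 -1.      0.0055] F [ 0.2 -0.3 -0.1] op 92.5 t 29.0
 shift mm [-193.5   16.2  -57.6] turn [-0.004 -1.531  0.   ] | shift-after-turn [-65.2  15.8 191.1] t 29.05
```

View pics/w22.png

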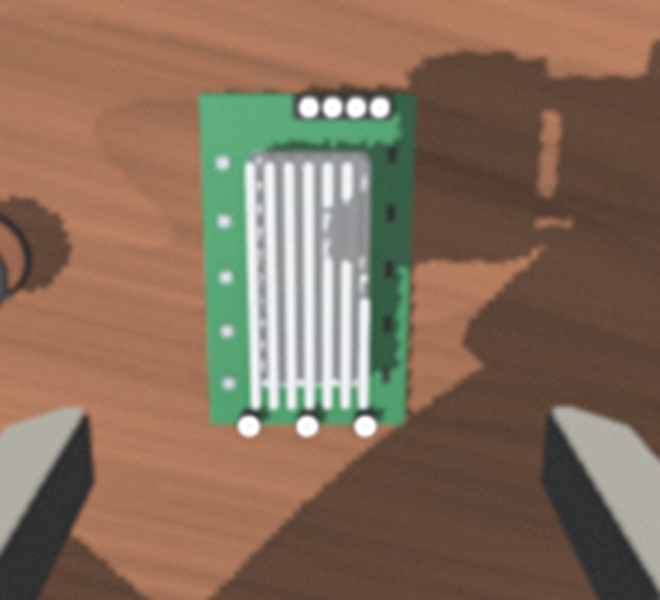

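```bash
python3 -m inch '[[[-38.7,0,-11.5,0,0,0],[-38.7,0,-11.5,0,0,0],[-38.7,0,-11.5,0,0,0],[-38.7,0,-11.5,0,0,0],[-38.7,0,-11.5,0,0,0],[0,0,0,0,-0.188,0],[0,0,0,0,-0.188,0],[0,0,0,0,-0.188,0]]]'; python3 -m inch '[[[0,0,0,0,-0.188,0],[0,0,0,0,-0.188,0],[0,0,0,0,-0.188,0],[0,0,0,0,-0.188,0],[0,0,0,0,-0.188,0],[0,0,0,0,-0.027,0],[0,0,0,0,0,0]]]'; python3 - <<'E'
from h import *
where(); w=cam("wrist"); cv2.imwrite("pics/w23.png",w["image"])
E
```

```text
t: 30.05
tool_pos: [0.6568, -0.1448, 0.1562]
orientation: [-0.761, 1.738, -1.734]
force: [0.9, -0.6, 0.3]
opening: 0.0929
t: 30.92
tool_pos: [0.6573, -0.1452, 0.1577]
orientation: [-1.301, 1.057, -1.054]
force: [-0.4, 0.1, 0.0]
opening: 0.0933
tcp [ 657.3 -145.2  157.7] a 101.86 tilt [-9.0e-04 -1.0e+00 -1.5e-03] F [-0.4  0.1  0. ] op 93.3 t 30.93
```

View pics/w23.png

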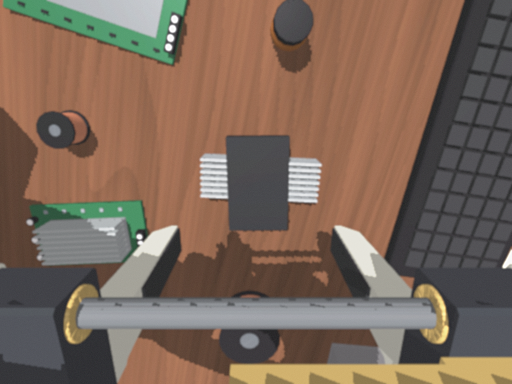

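```bash
python3 - <<'E'
from h import *
w=cam("wrist"); crop(w,190,120,335,245,5,"pics/w23z.png")
E
```

```text
(no output)
```

View pics/w23z.png

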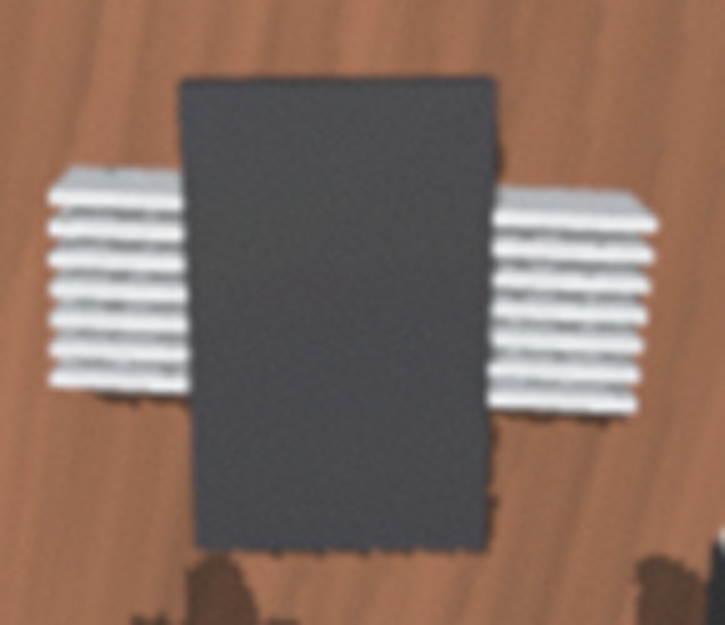

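```bash
python3 - <<'E'
from h import *
w=cam("wrist"); o=lambda u,v:(190+u/5-.4,120+v/5-.4)
P=ray(w,[o(182,87),o(497,85),o(198,549),o(488,549)],.038)*1000
print(P.round(1),ang(P[2],P[0]),ang(P[3],P[1]),ang(P[0],P[1]),P.mean(0)); print(loc(P).round(1),loc(P).mean(0))
Q=ray(w,[o(48,187),o(48,390),o(660,210),o(637,413)],.028)*1000
print(Q.round(1),ang(Q[0],Q[2]),ang(Q[1],Q[3]),Q.mean(0))
E
```

```text
[[ 620.2 -103.3   38. ]
 [ 677.3  -90.9   38. ]
 [ 640.  -194.9   38. ]
 [ 698.  -182.7   38. ]] (102.21, 93.7) (102.72, 94.1) (12.28, 58.5) [ 658.88003647 -142.96045897   38.        ]
[[-48.8 120.6 -28. ]
 [-49.2 120.6  30.5]
 [ 44.9 120.6 -27.5]
 [ 44.9 120.6  31.8]] [ -2.07347968 120.58427167   1.69510119]
[[ 597.2 -129.4   28. ]
 [ 603.5 -171.    28. ]
 [ 715.9 -109.    28. ]
 [ 722.8 -150.9   28. ]] (9.74, 120.5) (9.56, 121.0) [ 659.87370811 -140.07117461   28.        ]
```

```bash
python3 -m inch '[[[-2.1,30,1.7,0,-0.009,0],[0,40,0,0,0,0],[0,30,0,0,0,0],[0,15,0,0,0,0],[0,3,0,0,0,0],[0,0,0,0,0,0]]]' 93 20;  python3 - <<'E'
from h import *
where(); w=cam("wrist"); cv2.imwrite("pics/w24.png",w["image"])
E
```

```text
t: 31.82
tool_pos: [0.6599, -0.1432, 0.0423]
orientation: [-1.304, 1.045, -1.048]
force: [0.1, 0.0, 0.2]
opening: 0.0928
tcp [ 659.9 -143.2   42.3] a 102.56 tilt [ 9.0e-04 -1.0e+00  1.6e-03] F [0.1 0.  0.2] op 92.8 t 31.82
```

View pics/w24.png

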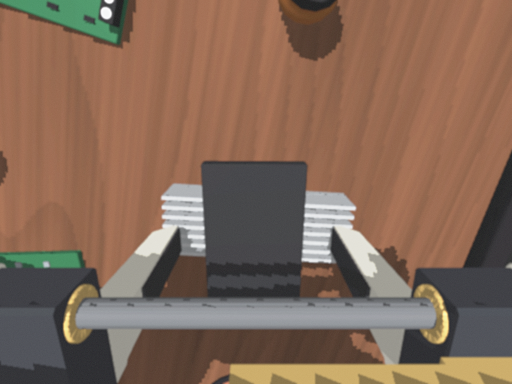

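```bash
python3 -m inch '[[[0,2,-0.6,0,0,0],[0,1.6,0,0,0,0],[0,0,0,0,0,0],[0,0,0,0,0,0]]]' 75 20; python3 -m inch '[[[0,0,0,0,0,0],[0,0,0,0,0,0],[0,0,0,0,0,0],[0,0,0,0,0,0],[0,0,0,0,0,0]]]' 55 20; python3 - <<'E'
from h import *
where()
E
```

```text
t: 32.38
tool_pos: [0.6585, -0.1431, 0.0374]
orientation: [-1.305, 1.046, -1.046]
force: [-0.3, 0.3, -0.4]
opening: 0.0751
t: 33.0
tool_pos: [0.6585, -0.1431, 0.0374]
orientation: [-1.305, 1.046, -1.046]
force: [-0.2, 0.5, -0.0]
opening: 0.0595
tcp [ 658.5 -143.1   37.4] a 102.58 tilt [ 0.e+00 -1.e+00  1.e-04] F [-0.2  0.5 -0. ] op 59.5 t 33.0
```

```bash
python3 -m inch '[[[0,-10,0,0,0,0],[0,-30,0,0,0,0],[0,-40,0,0,0,0],[0,-40,0,0,0,0],[0,0,0,0,0,0]]]'; python3 - <<'E'
from h import *
where(); go(645.6,144.3,160,169.4)
E
```

```text
t: 33.62
tool_pos: [0.6614, -0.144, 0.1633]
orientation: [-1.302, 1.039, -1.052]
force: [-0.3, 0.4, -0.6]
opening: 0.06
tcp [ 661.4 -144.   163.3] a 102.57 tilt [ 0.0044 -1.      0.0078] F [-0.3  0.4 -0.6] op 60.0 t 33.62
 shift mm [-284.8    2.5   47.4] turn [-0.004 -1.166  0.008] | shift-after-turn [-68.5   3.3 280.5] t 33.62
```

```bash
python3 -m inch '[[[-40.7,0,6.8,0,0,0],[-40.7,0,6.8,0,0,0],[-40.7,0,6.8,0,0,0],[-40.7,0,6.8,0,0,0],[-40.7,0,6.8,0,0,0],[-40.7,0,6.8,0,0,0],[-40.6,0,6.6,0,0,0],[0,0,0,0,-0.187,0]]]'; python3 -m inch '[[[0,0,0,0,-0.187,0],[0,0,0,0,-0.187,0],[0,0,0,0,-0.187,0],[0,0,0,0,-0.187,0],[0,0,0,0,-0.187,0],[0,0,0,0,-0.044,0],[0,0,0,0,0,0]]]'; python3 - <<'E'
from h import *
where(); w=cam("wrist"); cv2.imwrite("pics/w25.png",w["image"])
E
```

```text
t: 34.62
tool_pos: [0.6414, 0.1485, 0.1559]
orientation: [-1.377, 0.902, -0.899]
force: [-0.2, -0.3, -0.1]
opening: 0.0598
t: 35.5
tool_pos: [0.642, 0.1451, 0.1561]
orientation: [-1.566, 0.147, -0.144]
force: [1.1, 0.1, -0.8]
opening: 0.0597
tcp [642.  145.1 156.1] a 169.36 tilt [-1.7e-03 -1.0e+00 -6.0e-04] F [ 1.1  0.1 -0.8] op 59.7 t 35.5
```

View pics/w25.png

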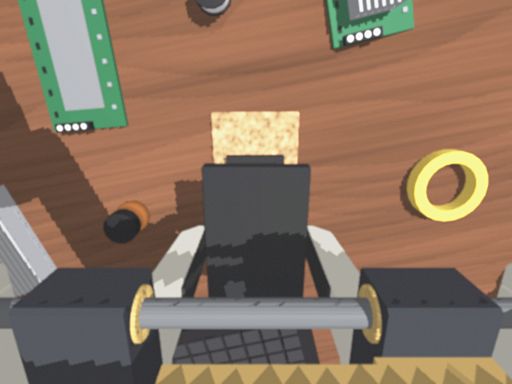

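```bash
python3 - <<'E'
from h import *
w=cam("wrist"); w["image"]=cv2.convertScaleAbs(w["image"],alpha=1.6);crop(w,195,100,320,200,6,"pics/w25z.png")
E
```

```text
(no output)
```

View pics/w25z.png

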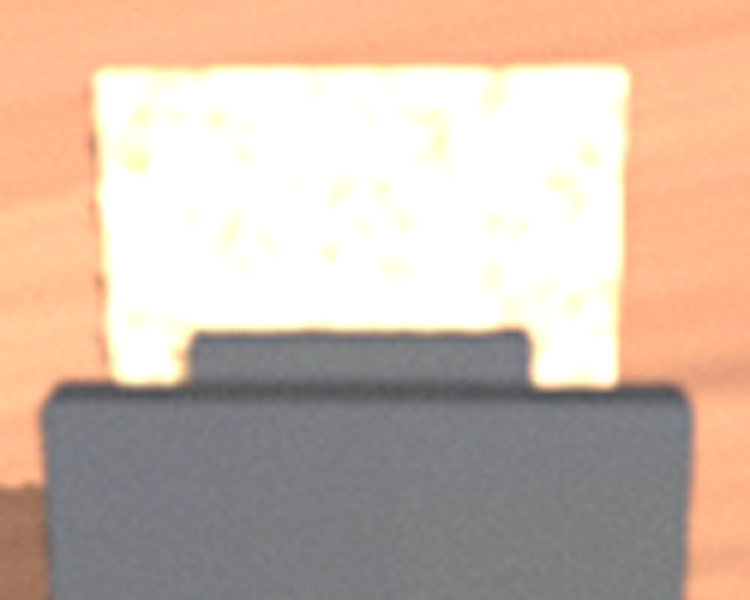

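```bash
python3 - <<'E'
from h import *
w=cam("wrist"); o=lambda u,v:(195+u/6-.42,100+v/6-.42)
S=loc(ray(w,[o(190,333),o(529,333)],.009)*1000); M=loc(ray(w,[o(92,69),o(628,67),o(112,380),o(615,380)],.004)*1000)
s=monitor.read_state(); zb=s["tool_pos"][2]-.0094
B=loc(ray(w,[o(50,384),o(690,384)],zb)*1000);T=loc(ray(w,[o(43,402),o(692,402)],zb+.01)*1000)
print("short",S.round(1),"mat",M.round(1),"held",B.round(1),T.round(1))
E
```

```text
short [[-27.4 147.8 -30.7]
 [-27.4 147.8  28. ]] mat [[-71.3 152.8 -46.3]
 [-71.6 152.8  43.9]
 [-18.  152.8 -45.2]
 [-18.  152.8  43.9]] held [[-48.2   9.4 -30.3]
 [-48.2   9.4  30.6]] [[-48.7  -0.6 -29.2]
 [-48.7  -0.6  29. ]]
```

```bash
python3 -m inch '[[[4,25,-1.3,0,0,0],[0,35,0,0,0,0],[0,35,0,0,0,0],[0,15,0,0,0,0],[0,5,0,0,0,0],[0,0,0,0,0,0]]]'; python3 - <<'E'
from h import *
where(); w=cam("wrist");w["image"]=cv2.convertScaleAbs(w["image"],alpha=1.6); crop(w,155,60,365,280,3,"pics/w26.png")
E
```

```text
t: 36.4
tool_pos: [0.6472, 0.1433, 0.0434]
orientation: [-1.566, 0.145, -0.147]
force: [0.4, 0.2, -0.1]
opening: 0.0593
tcp [647.2 143.3  43.4] a 169.37 tilt [ 1.3e-03 -1.0e+00  5.0e-04] F [ 0.4  0.2 -0.1] op 59.3 t 36.4
```

View pics/w26.png

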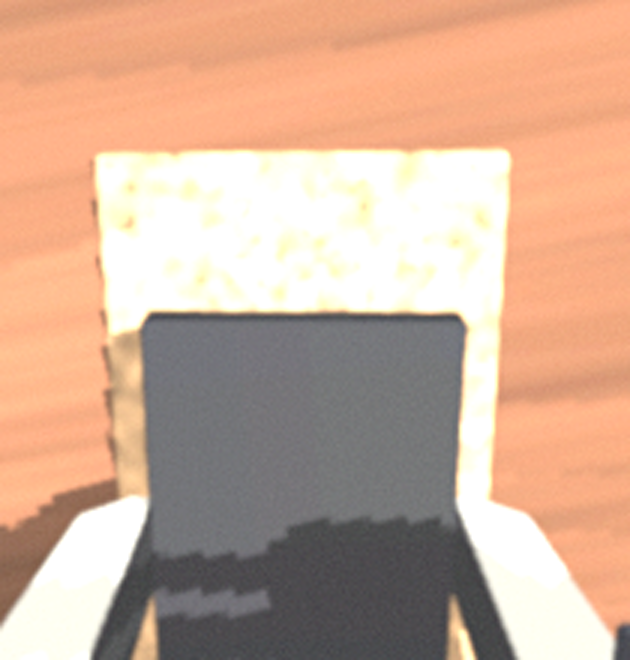

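```bash
python3 - <<'E'
from h import *
w=cam("wrist"); o=lambda u,v:(155+u/3-.33,60+v/3-.33)
M=loc(ray(w,[o(96,154),o(510,151),o(118,470),o(490,490)],.004)*1000)
s=monitor.read_state(); zb=s["tool_pos"][2]-.0094
B=loc(ray(w,[o(146,313),o(463,314)],zb)*1000)
print("mat",M.round(1),"held",B.round(1))
E
```

```text
mat [[-76.   40.  -44.5]
 [-76.6  40.   44.1]
 [ -3.1  40.1 -44.3]
 [  2.1  40.2  44.8]] held [[-48.    9.2 -30.1]
 [-47.8   9.3  30.3]]
```

```bash
python3 -m inch '[[[-1.3,5,0.3,0,0,0],[0,6,0,0,0,0],[0,6,0,0,0,0],[0,0,0,0,0,0],[0,0.7,0,0,0,0],[0,0.7,0,0,0,0],[0,0,0,0,0,0]]]'; python3 - <<'E'
from h import *
where(); w=cam("wrist");w["image"]=cv2.convertScaleAbs(w["image"],alpha=1.6); crop(w,155,60,365,280,3,"pics/w27.png")
E
```

```text
t: 37.38
tool_pos: [0.6453, 0.1437, 0.0241]
orientation: [-1.566, 0.145, -0.146]
force: [0.4, 0.8, -0.4]
opening: 0.0599
tcp [645.3 143.7  24.1] a 169.38 tilt [ 2.e-04 -1.e+00  1.e-04] F [ 0.4  0.8 -0.4] op 59.9 t 37.38
```

View pics/w27.png

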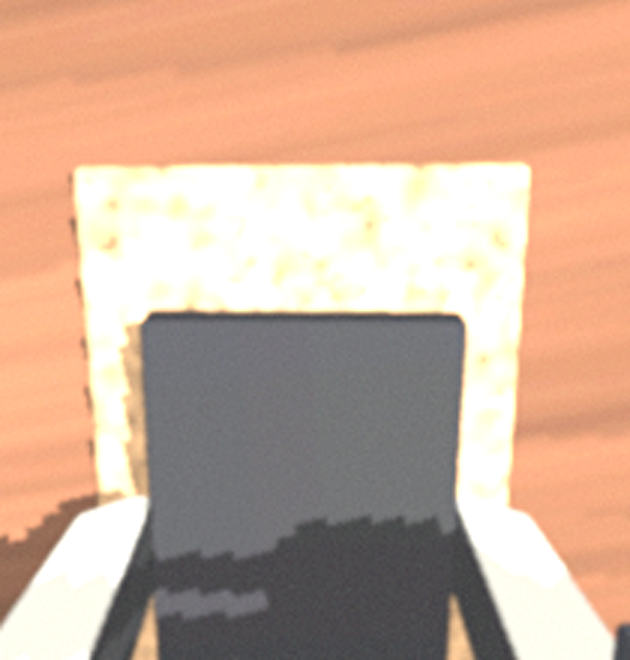

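```bash
python3 -m inch '[[[0,0.6,0,0,0,0],[0,0,0,0,0,0]]]'; python3 -m inch '[[[0,0.5,0,0,0,0],[0,0,0,0,0,0]]]'; python3 - <<'E'
from h import *
where()
E
```

```text
t: 37.67
tool_pos: [0.6452, 0.1437, 0.0234]
orientation: [-1.566, 0.145, -0.146]
force: [1.4, 0.0, -0.9]
opening: 0.0596
t: 37.92
tool_pos: [0.6453, 0.1437, 0.0233]
orientation: [-1.566, 0.145, -0.146]
force: [-3.0, -0.4, 5.2]
opening: 0.0595
tcp [645.3 143.7  23.3] a 169.38 tilt [ 1.e-04 -1.e+00  0.e+00] F [-3.  -0.4  5.2] op 59.5 t 37.92
```

```bash
python3 -m inch '[[[0,0,0,0,0,0],[0,0,0,0,0,0],[0,4,0,0,0,0],[0,3.5,0,0,0,0],[0,0,0,0,0,0]]]' 70 8; python3 -m inch '[[[0,0,0,0,0,0],[0,0,0,0,0,0],[0,0,0,0,0,0],[0,0,0,0,0,0]]]' 56 8; python3 -m inch '[[[0,0,0,0,0,0],[0,0,0,0,0,0],[0,0,0,0,0,0],[0,0,0,0,0,0],[0,-20,0,0,0,0],[0,-40,0,0,0,0],[0,-40,0,0,0,0],[0,-35,0,0,0,0]]]' 93; python3 -m inch '[[[0,0,0,0,0,0]]]'; python3 - <<'E'
from h import *
where(); w=cam("wrist");w["image"]=cv2.convertScaleAbs(w["image"],alpha=1.4); crop(w,155,60,365,280,3,"pics/w28.png")
E
```

```text
t: 38.55
tool_pos: [0.6447, 0.1436, 0.0145]
orientation: [-1.566, 0.146, -0.145]
force: [-0.1, 0.4, 0.4]
opening: 0.0702
t: 39.05
tool_pos: [0.6453, 0.1437, 0.0154]
orientation: [-1.566, 0.145, -0.146]
force: [0.2, 0.1, -0.5]
opening: 0.06
t: 40.05
tool_pos: [0.6458, 0.1438, 0.154]
orientation: [-1.565, 0.143, -0.148]
force: [-0.1, -0.2, -0.2]
opening: 0.093
t: 40.17
tool_pos: [0.6482, 0.1442, 0.1567]
orientation: [-1.564, 0.138, -0.152]
force: [0.4, -0.2, 0.3]
opening: 0.0931
tcp [648.2 144.2 156.7] a 169.39 tilt [ 0.0086 -1.      0.003 ] F [ 0.4 -0.2  0.3] op 93.1 t 40.17
```

View pics/w28.png

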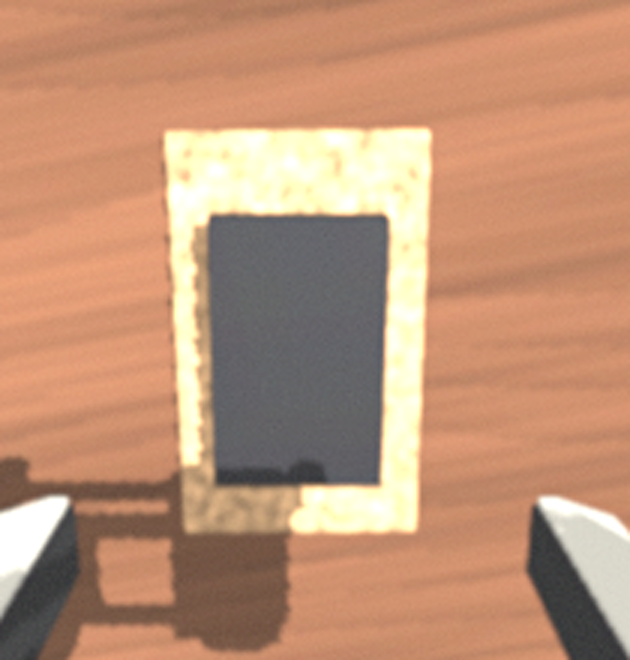

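```bash
python3 - <<'E'
from h import *
w=cam("wrist"); o=lambda u,v:(155+u/3-.33,60+v/3-.33)
M=loc(ray(w,[o(164,131),o(432,129),o(184,532),o(415,531)],.004)*1000)
P=loc(ray(w,[o(209,219),o(387,219),o(216,485),o(379,485)],.024)*1000)
print(M.round(1),M.mean(0).round(1)); print(P.round(1),P.mean(0).round(1))
go(660,-141,160,9.6)
E
```

```text
[[-77.  147.4 -45.4]
 [-77.7 147.4  43.2]
 [ 69.4 147.6 -44.7]
 [ 69.  147.7  43.2]] [ -4.1 147.5  -0.9]
[[-50.6 127.4 -29.4]
 [-50.6 127.5  27.2]
 [ 41.3 127.6 -29.9]
 [ 41.3 127.6  27.1]] [ -4.6 127.5  -1.2]
 shift mm [  66.6   -8.5 -277.2] turn [-0.003  2.789 -0.   ] | shift-after-turn [ 33.3  -8.5 283.2] t 40.27
```

```bash
python3 - <<'E'
from h import *
go(659,-141,155,189.6)
E
python3 -m inch '[[[40,0,-20,0,0,0],[0,0,0,0,-0.176,0],[0,0,0,0,-0.176,0]]]';python3 - <<'E'
from h import *
go(659,-141,155,189.6)
E
```

```text
shift mm [  65.6   -3.5 -277.4] turn [-0.    -0.353  0.002] | shift-after-turn [ -34.3   -3.5 -283. ] t 40.27
t: 40.65
tool_pos: [0.6798, 0.116, 0.1479]
orientation: [-1.567, -0.132, 0.138]
force: [0.9, -0.4, -0.1]
opening: 0.0931
 shift mm [ -64.5   -7.  -249.7] turn [-0.     0.004 -0.004] | shift-after-turn [ -63.4   -7.1 -249.9] t 40.65
```

```bash
python3 -m inch '[[[-9.2,-3,-35.7,0,0,0],[-9.2,-3,-35.7,0,0,0],[-9.2,-1,-35.7,0,0,0],[-9.2,0,-35.7,0,0,0],[-9.2,0,-35.7,0,0,0],[-9.2,0,-35.7,0,0,0],[-9.2,0,-35.7,0,0,0],[0,0,0,0,0,0]]]';python3 - <<'E'
from h import *
where();w=cam("wrist"); cv2.imwrite("pics/w29.png",w["image"])
overlay(w,[(660,-140.5,9.6,120,40,0,28)],180,90,330,270,3,"pics/w29o.png")
E
```

```text
t: 41.65
tool_pos: [0.6573, -0.143, 0.1554]
orientation: [-1.567, -0.126, 0.131]
force: [0.7, 0.7, -0.8]
opening: 0.0931
tcp [ 657.3 -143.   155.4] a -170.64 tilt [-3.e-03 -1.e+00  7.e-04] F [ 0.7  0.7 -0.8] op 93.1 t 41.65
```

View pics/w29o.png

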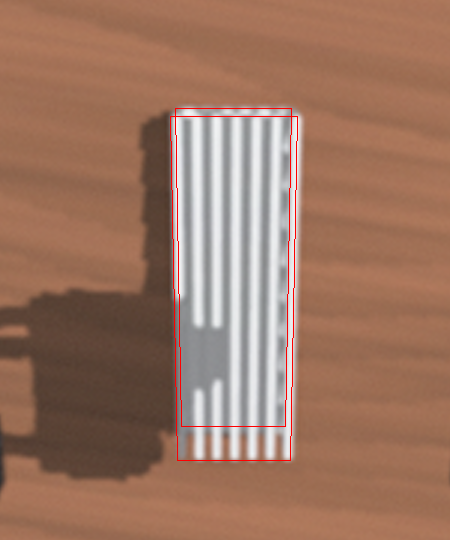

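View pics/w29.png

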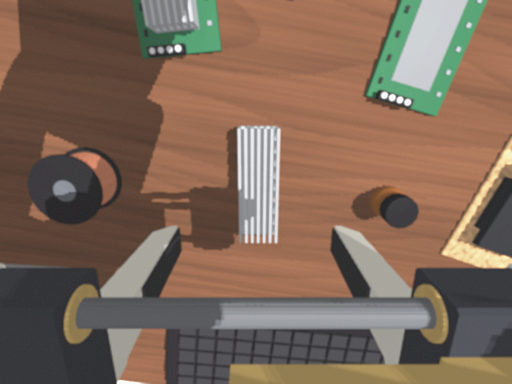

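```bash
python3 - <<'E'
from h import *
go(660,-140.2,14,189.6)
E
```

```text
shift mm [  2.9 141.5   0.5] turn [-0.001 -0.003 -0.003] | shift-after-turn [  2.6 141.5   0.7] t 41.7
```

```bash
python3 -m inch '[[[2.7,30,0.6,0,-0.003,0],[0,40,0,0,0,0],[0,40,0,0,0,0],[0,20,0,0,0,0],[0,9,0,0,0,0],[0,0,0,0,0,0]]]' 93 30;python3 - <<'E'
from h import *
where();w=cam("wrist"); cv2.imwrite("pics/w30.png",w["image"])
E
```

```text
t: 42.45
tool_pos: [0.6617, -0.1392, 0.0187]
orientation: [-1.567, -0.134, 0.133]
force: [-0.7, 0.1, 1.0]
opening: 0.0931
tcp [ 661.7 -139.2   18.7] a -170.26 tilt [ 2.e-04 -1.e+00 -0.e+00] F [-0.7  0.1  1. ] op 93.1 t 42.45
```

View pics/w30.png

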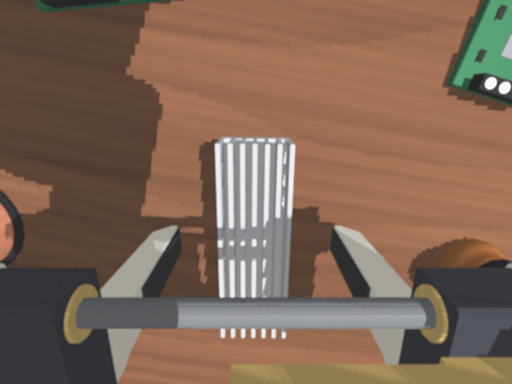

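Aligned between the jaws (columns 217–293, centre 256). I'll shift about 1.5 mm along the sink, lower 5 mm, close and lift.

```bash
python3 -m inch '[[[-1.5,3,-0.5,0,0,0],[0,2,0,0,0,0],[0,0,0,0,0,0],[0,0,0,0,0,0],[0,0,0,0,0,0],[0,0,0,0,0,0],[0,0,0,0,0,0],[0,0,0,0,0,0]]]' 36 30; python3 -m inch '[[[0,0,0,0,0,0],[0,0,0,0,0,0]]]';python3 -m inch '[[[0,-10,0,0,0,0],[0,-30,0,0,0,0],[0,-40,0,0,0,0],[0,-40,0,0,0,0],[0,-20,0,0,0,0],[0,0,0,0,0,0]]]'; python3 - <<'E'
from h import *
where(); go(478,-3,160,173.7)
E
```

```text
t: 43.5
tool_pos: [0.66, -0.1402, 0.0134]
orientation: [-1.567, -0.133, 0.133]
force: [-0.1, -0.4, 0.5]
opening: 0.0395
t: 43.75
tool_pos: [0.66, -0.1402, 0.0134]
orientation: [-1.567, -0.133, 0.133]
force: [-0.8, 0.1, -0.1]
opening: 0.0402
t: 44.5
tool_pos: [0.6611, -0.1405, 0.1553]
orientation: [-1.568, -0.136, 0.131]
force: [0.6, -1.0, -1.9]
opening: 0.0399
tcp [ 661.1 -140.5  155.3] a -170.28 tilt [ 0.0031 -1.     -0.0015] F [ 0.6 -1.  -1.9] op 39.9 t 44.5
 shift mm [-157.2   -5.4  166.4] turn [0.001 0.28  0.003] | shift-after-turn [-197.    -4.7  116.6] t 44.5
```

```bash
python3 -m inch '[[[0,-5,0,0,0.14,0],[0,0,0,0,0.14,0],[-39.4,0,23.3,0,0,0],[-39.4,0,23.3,0,0,0],[-39.4,0,23.3,0,0,0],[-39.4,0,23.3,0,0,0],[-39.4,0,23.3,0,0,0],[0,0,0,0,0,0]]]'; python3 -m inch '[[[0,0,0,0,0,0]]]'; python3 - <<'E'
from h import *
where();w=cam("wrist"); cv2.imwrite("pics/w31.png",w["image"]);crop(w,175,70,335,310,2.5,"pics/w31z.png")
E
```

```text
t: 45.5
tool_pos: [0.4732, -0.0009, 0.1553]
orientation: [-1.568, 0.089, -0.081]
force: [0.9, -0.6, -0.7]
opening: 0.04
t: 45.62
tool_pos: [0.4765, -0.0027, 0.1571]
orientation: [-1.569, 0.087, -0.085]
force: [-0.6, -0.4, -1.7]
opening: 0.0399
tcp [476.5  -2.7 157.1] a 173.7 tilt [-1.4e-03 -1.0e+00 -2.0e-04] F [-0.6 -0.4 -1.7] op 39.9 t 45.62
```

View pics/w31z.png

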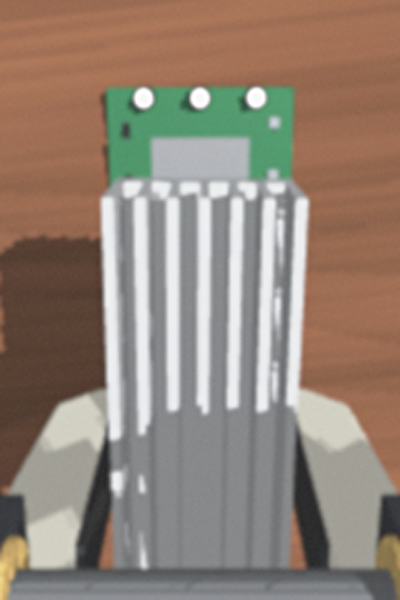

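```bash
python3 - <<'E'
from h import *
w=cam("wrist"); crop(w,205,95,305,165,8,"pics/w31y.png")
E
```

```text
(no output)
```

View pics/w31y.png

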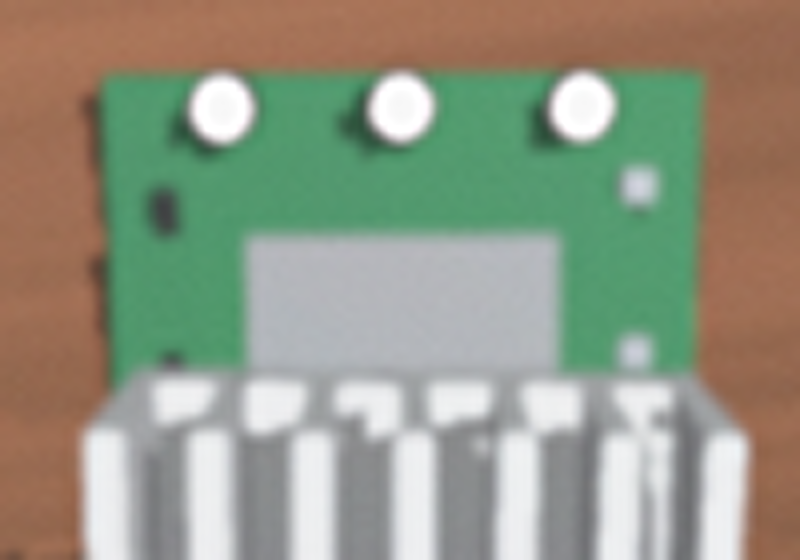

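```bash
python3 - <<'E'
from h import *
w=cam("wrist"); o=lambda u,v:(205+u/8-.44,95+v/8-.44)
P=ray(w,[o(245,235),o(563,235),o(248,365),o(560,365)],.006)*1000
G=ray(w,[o(102,75),o(706,72),o(113,385),o(695,375)],.006)*1000
s=monitor.read_state(); zb=s["tool_pos"][2]-.0134
B=ray(w,[o(138,373),o(692,375)],zb)*1000
print("pad",loc(P).round(1),"brd",loc(G).round(1)); print("held",loc(B).round(1)); print(ang(G[2],G[0]),ang(G[3],G[1]),ang(G[0],G[1]),ang(P[0],P[1]))
E
```

```text
pad [[-58.6 151.9 -20.9]
 [-58.6 151.9  19.7]
 [-42.1 151.9 -20.8]
 [-42.2 151.9  19.6]] brd [[-78.2 151.9 -38.4]
 [-78.6 151.9  37.1]
 [-39.5 151.9 -38.4]
 [-40.9 151.9  37.1]]
held [[-60.4  13.4 -19.5]
 [-60.2  13.4  20.2]]
(173.58, 38.7) (173.64, 37.7) (83.94, 75.5) (83.66, 40.5)
```

```bash
python3 -m inch '[[[1.3,25,-0.8,0,0,0],[0,35,0,0,0,0],[0,35,0,0,0,0],[0,20,0,0,0,0],[0,7,0,0,0,0],[0,0,0,0,0,0]]]'; python3 - <<'E'
from h import *
where();w=cam("wrist"); crop(w,195,95,315,165,6,"pics/w32.png")
E
```

```text
t: 46.52
tool_pos: [0.4783, -0.0039, 0.0362]
orientation: [-1.569, 0.087, -0.086]
force: [-0.9, 0.1, -1.0]
opening: 0.0399
tcp [478.3  -3.9  36.2] a 173.66 tilt [-6.e-04 -1.e+00 -0.e+00] F [-0.9  0.1 -1. ] op 39.9 t 46.52
```

View pics/w32.png

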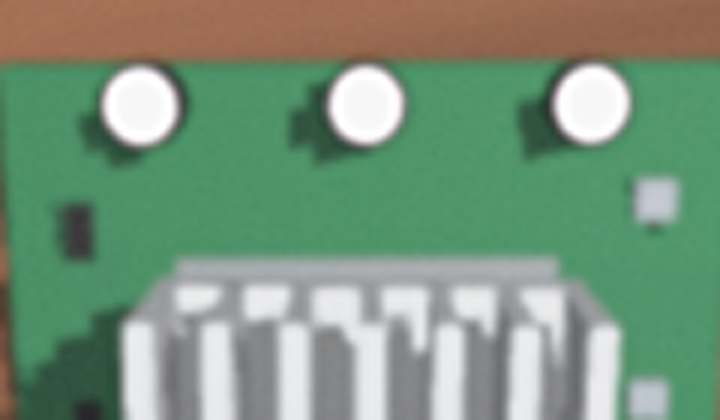

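```bash
python3 - <<'E'
from h import *
w=cam("wrist"); o=lambda u,v:(195+u/6-.42,95+v/6-.42)
P=ray(w,[o(175,258),o(558,258)],.006)*1000
s=monitor.read_state(); zb=s["tool_pos"][2]-.0134
B=ray(w,[o(160,279),o(577,280)],zb)*1000
print("pad",loc(P).round(1)); print("held",loc(B).round(1))
E
```

```text
pad [[-60.3  31.3 -20.3]
 [-60.3  31.3  19.9]]
held [[-60.6  13.3 -19.9]
 [-60.5  13.3  19.8]]
```

Agreement within about 0.3 mm. I'll lower to contact.

```bash
python3 -m inch '[[[0.2,6,-0.1,0,0,0],[0,6,0,0,0,0],[0,3,0,0,0,0],[0,0,0,0,0,0],[0,0.6,0,0,0,0],[0,0.6,0,0,0,0],[0,0,0,0,0,0]]]'; python3 -m inch '[[[0,0.5,0,0,0,0],[0,0,0,0,0,0]]]';python3 - <<'E'
from h import *
where();w=cam("wrist"); crop(w,195,95,315,165,6,"pics/w33.png")
E
```

```text
t: 47.5
tool_pos: [0.4784, -0.0037, 0.0202]
orientation: [-1.569, 0.087, -0.087]
force: [-0.1, -0.3, -1.1]
opening: 0.0397
t: 47.75
tool_pos: [0.4783, -0.0037, 0.0196]
orientation: [-1.569, 0.087, -0.087]
force: [0.1, 0.3, -1.6]
opening: 0.0399
tcp [478.3  -3.7  19.6] a 173.68 tilt [-0. -1. -0.] F [ 0.1  0.3 -1.6] op 39.9 t 47.75
```

View pics/w33.png

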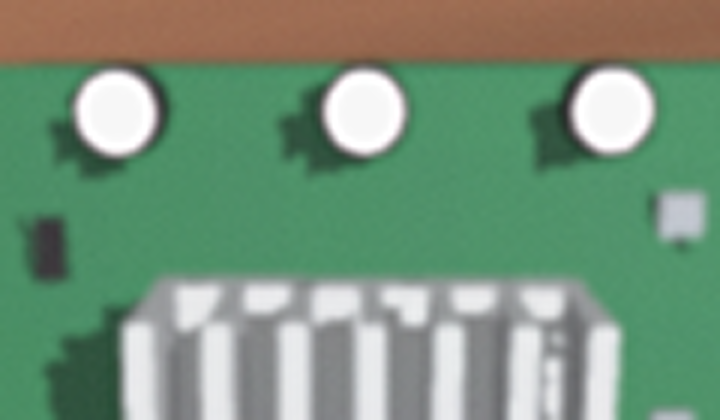

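```bash
python3 -m inch '[[[0,0.5,0,0,0,0],[0,0,0,0,0,0]]]'; python3 -m inch '[[[0,0,0,0,0,0],[0,0,0,0,0,0],[0,0,0,0,0,0],[0,0,0,0,0,0],[0,0,0,0,0,0]]]' 93;python3 -m inch '[[[0,-20,0,0,0,0],[0,-40,0,0,0,0],[0,-40,0,0,0,0],[0,-40,0,0,0,0],[0,-40,0,0,0,0],[0,0,0,0,0,0]]]'; python3 - <<'E'
from h import *
where(); w=cam("wrist"); crop(w,150,70,370,290,2.7,"pics/w34.png")
E
```

```text
t: 48.05
tool_pos: [0.4785, -0.0038, 0.0193]
orientation: [-1.569, 0.087, -0.087]
force: [-1.1, -0.0, 0.8]
opening: 0.0394
t: 48.68
tool_pos: [0.4784, -0.0037, 0.0191]
orientation: [-1.569, 0.087, -0.087]
force: [-0.8, -0.2, 0.6]
opening: 0.0855
t: 49.42
tool_pos: [0.4807, -0.004, 0.2033]
orientation: [-1.569, 0.081, -0.092]
force: [0.2, -0.2, -0.4]
opening: 0.093
tcp [480.7  -4.  203.3] a 173.68 tilt [ 0.0072 -1.      0.    ] F [ 0.2 -0.2 -0.4] op 93.0 t 49.42
```

View pics/w34.png

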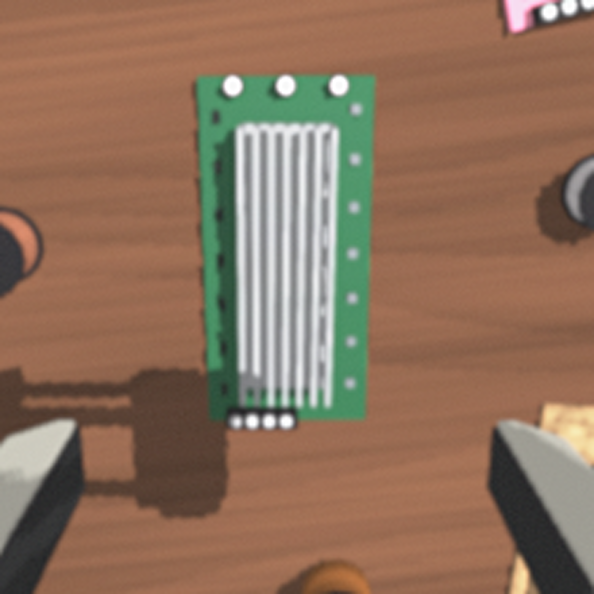

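The long sink is on its pad. One last look from the fixed cameras, then I'll hand in.

```bash
python3 -m inch '[[[0,-30,0,0,0,0],[0,0,0,0,0,0],[0,0,0,0,0,0]]]'; python3 - <<'E'
from h import *
where(); c=cam("top"); crop(c,200,100,420,240,3.5,"pics/tend.png"); c=cam("side"); crop(c,180,150,400,370,2.7,"pics/send.png")
E
```

```text
t: 49.85
tool_pos: [0.4777, -0.0037, 0.2274]
orientation: [-1.569, 0.088, -0.085]
force: [-0.9, 0.1, -0.8]
opening: 0.0931
tcp [477.7  -3.7 227.4] a 173.68 tilt [-0.0021 -1.      0.    ] F [-0.9  0.1 -0.8] op 93.1 t 49.85
```

View pics/tend.png

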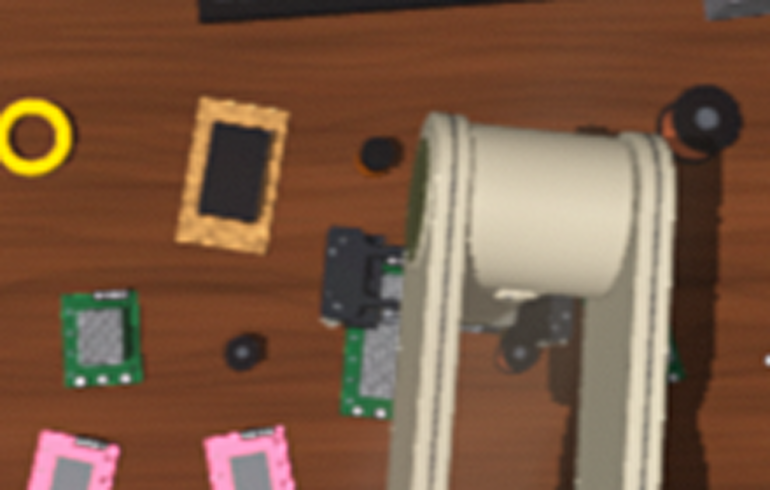

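View pics/send.png

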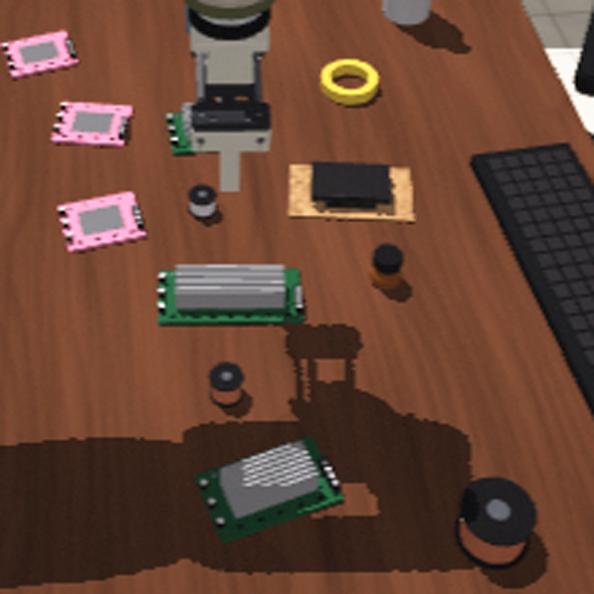

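The side view shows the long and medium sinks on their boards at about (229,290) and (270,480). The plates are piled on the mat at (350,185). In the top view the short sink is on its board at (102,337), and the gripper is open and clear of everything.

```bash
python3 -c "
from plant import robot
print(robot.close_job())"
```

```text
the job is handed in; nothing more can be done
None
```

I took the stack apart from the top down and handed the job in at about 50 s of the 141 s allowed. `close_job()` reports no verdict.

- **Heat sinks:** each lies flat, fins up, on the green board with the matching pad. In the last check before each touchdown, the end and sides I could see matched the pad to about 0.5 mm for the medium and long sinks. For the short sink the match was by eye. The closing pictures show no grey pad left uncovered.
- **Spacer plates:** the long plate lies on the short one. I lightly squeezed the pair across their width to line them up. The pile measured about 0.6 mm from the middle of the mat.
- **End state:** the gripper is open and well clear, and nothing fell. The highest wrist force I read was about 8 N.

**What disagreed:**
- **Plate orientation:** both plates started with their long sides across the sinks, while the description has only their 60 mm width overhanging. The pictures showed this, and the jaws read about 61.5 mm on the short plate. So I gripped the long plate with the tool turned 90° and laid both plates with their long sides along the mat.
- **Cameras:** the fixed cameras placed the boards up to 5 mm apart, so I set the final positions from the wrist camera.
- **Not measured directly:** once the long plate was on top, the short one was hidden from above. I lined up the plates lengthwise from the mat and the arm's position when it released the short plate.

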